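# Load and bolt down the leak-test chamber

## Robot

A 6-joint arm with a two-finger parallel gripper is mounted at the origin on the work surface. World frame = base frame: x ahead of the robot, y to its left, z up, the work surface at z = 0. Lengths are in mm, angles in degrees, forces in N, time in s.
With the tool pointing down it reaches from about 150 to 775 mm from the base axis. Payload 6.1 kg.
Tool frame: the origin (TCP) lies at the very end of the fingers, on their centre line; the grasp point (between the pads) lies 19 mm behind it; z points along the fingers, y is the line along which they close (so a half turn about z gives the same grasp; the last joint's range is limited). The gripper opens to 85 mm and grips with 20 to 120 N. Pads are 22 mm wide; open, the fingers measure 114 mm over their backs; the gripper's body (76 mm by 85 mm) begins 54 mm behind the grasp point. The pads swing forward as they close: fully open they stand 13 mm farther back than shut.
Start: joints at [-70.359, 7.208, -2.269, 80.523, 0, 90], TCP at [176.459, -494.44, 231.295] pointing down, gripper open.
Joint ranges: [-155.77, 155.77], [-54.66, 111.73], [-72.52, 77.12], [-102.08, 115.82], [-83.92, 84.16], [-180, 180]. Speed limits (degrees/s): [136.94, 136.94, 172.46, 180, 180, 180].

## Interface

Orientations are given as a 3x3 rotation matrix whose columns are the frame's x, y, z axes.
In Python, from workcell import robot gives the robot as it stands.
- The arm moves only by the tool arm_command, never from a script. Its arguments are lists of equal length, an entry for each row: "delta_pos": the shift along the tool's x, y, z in m, a list of three; "rotation": the turn, a rotation vector about the tool's x, y, z in rad, a list of three; "grip": the gripper command: -1 is shut, 1 is fully open, values between are in proportion. In form: {"delta_pos": [[dx, dy, dz], ...], "rotation": [[rx, ry, rz], ...], "grip": [grip, ...]}. A call has 1 to 20 rows; each row is the pose to reach, as a shift and turn from the pose commanded when the call began, along the tool's axes at that moment; what a row does not reach only later rows make up. A row lasts 1/8 s, in which the tool goes at most 62.5 mm and 10.7 degrees, less where a joint would pass 70% of its speed; a pose out of reach is approached as far as the arm can. A call with a gripper value outside its range is refused whole. The fingers move at their own pace and stop on an object; "force" is the grip in N (left out, the last holds). Time passes only in rows, so rows that repeat a pose let the fingers close. It gives the time, the measured TCP pose, the force, the opening and the grip force at its end, in the units of the state.
- robot.read_state(): the state, without advancing time (a new reading comes with each control period).
- robot.snapshot(name): name is "scene" or "top"; returns a dict with "color" (400x640x3 uint8, red, green, blue), "depth" (400x640 float32, mm along the optical axis (not along the pixel's ray), 0 where there is no reading), "camera_matrix" (3x3 intrinsics, pixels), "R" (3x3) and "t" (3): a world point X has camera coordinates R X + t. Camera axes: x right, y down, z forward; pixel columns grow to the right and rows downward; lengths in mm; the calibration is good to about 2 mm. A picture is of the moment at which its call begins.
- robot.sign_off(): hands the job in; it is judged then, once.
Trained networks look in a picture, given as the dict that the camera call returned (one of the last four; its "shot" number tells which), for a name from the list of things; names that differ only in an ending like _2 or _b are one class to them, and where a whole thing is asked for, a point or a joint stands for the part that bears it (a point fixed in the world has none). Each returns a list of dicts, best first, with "conf" (0 to 1); they miss things now and then, are a little off and sometimes report something else, mostly with a low value. They report only what shows in the picture. A call takes as long as a camera call.
- robot.spot_in(picture, target): "rect" ([left, top, width, height] in pixels, round what is visible of it).
- robot.spot_point(picture, target): "uv" ([column, row] in pixels: a listed point, or the origin of a listed thing).
The state is a dict: "time_s": time; "joint_positions": joint angles; "dq": joint speeds; "joint_torque": joint torques, N m; "tcp_pos": TCP position; "eef_rot": TCP orientation; "wrist_force": force on the tool from outside, world axes, zero at the start; "ft_torque": the same for the moment, N m; "opening": opening from 0.0 (shut) to 1.0 (fully open); "grip_force": force on a finger pad.
Only numpy, scipy, OpenCV 4.12 (cv2) and the standard library are available. Lean on these libraries where they do the work, as an engineer would, in place of code of your own. Each camera call takes 0.05 s, during which the arm holds its last target. There are 200 camera calls.

## Task

Stand every loose sensor head upright in a bay of its own in the leak-test chamber, then push the lid shut. Tighten the four red lid knobs clockwise in crisscross order (start with any knob, then the one diagonally opposite, then the other diagonal pair) over two passes: all four to the yellow half-way mark first, then all four, crisscross again, to the green end stops. Last, turn both blue vent knobs clockwise to their stops, leaving the spray can, pliers and hand-held detector alone.

Things in the scene. Friction and masses are not known exactly. Their poses are not given: they have to be found in the camera images.
- chamber: Leak-test chamber, fixed: aluminium box 208 mm square, flange 232 mm square at its rim, 68 mm above the bench. Cavity 150 mm square, floor at z = 8 mm, split by crossed 3 mm walls (18 mm high) into four 73 mm bays centred at x, y = +-36 mm. Lid hinge along the flange's -y edge; on the +y side a vent block 165 x 50 x 60 mm high, centred at y = 190 mm. Origin: centre of underside; z up; yaw 0 = world axes
- lid (a joint): Lid angle, rad: 0 shut flat on the flange, 1.62 to 1.72 standing open, leaning a little back past upright (stop at 1.9), held by light hinge friction. Lid 232 x 232 x 10 mm, clear window, hinge line at chamber y = -116, z = 68 mm. Damped; falls shut by itself in 1 to 2 s once pushed far enough over (below about 1.0). Top at z = 78 mm when shut. The four red knobs ride on its outer face, which when open faces away from the cavity
- lid_tab (a point): Free tip of the yellow push tab at the middle of the lid's free edge (44 mm wide, 10 mm thick, reaching 25 mm past the edge, its tip 257 mm from the hinge line). With the lid open it is the highest part, about 0.32 m above the bench
- lid_knob1 (a joint): Turn of red lid knob 1, rad: starts near 0 (white mark), grows clockwise from above; 1.25 is the half-way mark (yellow), 2.5 the end stop, fully tight (green). The bar's white end is the pointer; at 0 it points along the chamber's -x. Friction (0.06 N m) holds it where left. Knobs 1, 2, 3, 4 go round the circle: 1 is diagonally opposite 3, 2 opposite 4
- lid_knob1_grip (a point): Grip point of red lid knob 1, on its axis: upright bar 38 mm long, 14 mm thick, 36 mm high, top 12 mm above this point; 24 mm collar below it, collar top 22 mm and lid surface 31 mm below this point. x along the bar, white end at -x. With the lid shut it is at x = -86, y = -86, z = 109 mm in the chamber's frame
- lid_knob2 (a joint): Turn of red lid knob 2, rad: starts near 0 (white mark), grows clockwise from above; 1.25 is the half-way mark (yellow), 2.5 the end stop, fully tight (green). The bar's white end is the pointer; at 0 it points along the chamber's -x. Friction (0.06 N m) holds it where left. Knobs 1, 2, 3, 4 go round the circle: 1 is diagonally opposite 3, 2 opposite 4
- lid_knob2_grip (a point): Grip point of red lid knob 2, on its axis: upright bar 38 mm long, 14 mm thick, 36 mm high, top 12 mm above this point; 24 mm collar below it, collar top 22 mm and lid surface 31 mm below this point. x along the bar, white end at -x. With the lid shut it is at x = +86, y = -86, z = 109 mm in the chamber's frame
- lid_knob3 (a joint): Turn of red lid knob 3, rad: starts near 0 (white mark), grows clockwise from above; 1.25 is the half-way mark (yellow), 2.5 the end stop, fully tight (green). The bar's white end is the pointer; at 0 it points along the chamber's -x. Friction (0.06 N m) holds it where left. Knobs 1, 2, 3, 4 go round the circle: 1 is diagonally opposite 3, 2 opposite 4
- lid_knob3_grip (a point): Grip point of red lid knob 3, on its axis: upright bar 38 mm long, 14 mm thick, 36 mm high, top 12 mm above this point; 24 mm collar below it, collar top 22 mm and lid surface 31 mm below this point. x along the bar, white end at -x. With the lid shut it is at x = +86, y = +86, z = 109 mm in the chamber's frame
- lid_knob4 (a joint): Turn of red lid knob 4, rad: starts near 0 (white mark), grows clockwise from above; 1.25 is the half-way mark (yellow), 2.5 the end stop, fully tight (green). The bar's white end is the pointer; at 0 it points along the chamber's -x. Friction (0.06 N m) holds it where left. Knobs 1, 2, 3, 4 go round the circle: 1 is diagonally opposite 3, 2 opposite 4
- lid_knob4_grip (a point): Grip point of red lid knob 4, on its axis: upright bar 38 mm long, 14 mm thick, 36 mm high, top 12 mm above this point; 24 mm collar below it, collar top 22 mm and lid surface 31 mm below this point. x along the bar, white end at -x. With the lid shut it is at x = -86, y = +86, z = 109 mm in the chamber's frame
- vent_knob1 (a joint): Turn of blue vent knob 1, rad: starts near 0 (open, white mark), grows clockwise from above to its end stop at 1.4 (shut, green mark). Stays where it is left (about 0.06 N m). Bar along the chamber's x at 0, white end towards -x
- vent_knob1_grip (a point): Grip point of blue vent knob 1, on its axis: same bar as the red knobs (38 x 14 x 36 mm high, top 12 mm above this point, block's surface 31 mm below). x along the bar. At x = -45, y = +190, z = 91 mm in the chamber's frame
- vent_knob2 (a joint): Turn of blue vent knob 2, rad: starts near 0 (open, white mark), grows clockwise from above to its end stop at 1.4 (shut, green mark). Stays where it is left (about 0.06 N m). Bar along the chamber's x at 0, white end towards -x
- vent_knob2_grip (a point): Grip point of blue vent knob 2, on its axis: same bar as the red knobs (38 x 14 x 36 mm high, top 12 mm above this point, block's surface 31 mm below). x along the bar. At x = 45, y = +190, z = 91 mm in the chamber's frame
- head1: Sensor head: orange round foot 44 mm across and 22 mm high, with a black neck 24 mm across above it, 54 mm tall in all, 0.1 kg, standing upright on the bench left of the chamber. Origin: centre of the underside; z up the neck. Grasp the neck, about 44 mm above the origin. Two to four are present
- head2: Sensor head: orange round foot 44 mm across and 22 mm high, with a black neck 24 mm across above it, 54 mm tall in all, 0.1 kg, standing upright on the bench left of the chamber. Origin: centre of the underside; z up the neck. Grasp the neck, about 44 mm above the origin. Two to four are present
- head3: Sensor head: orange round foot 44 mm across and 22 mm high, with a black neck 24 mm across above it, 54 mm tall in all, 0.1 kg, standing upright on the bench left of the chamber. Origin: centre of the underside; z up the neck. Grasp the neck, about 44 mm above the origin. Two to four are present
- head4: Sensor head: orange round foot 44 mm across and 22 mm high, with a black neck 24 mm across above it, 54 mm tall in all, 0.1 kg, standing upright on the bench left of the chamber. Origin: centre of the underside; z up the neck. Grasp the neck, about 44 mm above the origin. Two to four are present
- spray: White spray can, 54 mm across, 190 mm tall; bystander. Origin: centre of the underside
- pliers: Long-nose pliers lying flat, about 150 mm long, 15 mm high; bystander. Origin: on the bench under the pivot
- detector: Orange hand-held gas detector lying flat, about 190 mm long, 34 mm high; bystander. Origin: on the bench under the middle of its handle

How it is judged (in metres and radians):
On the way, in this order (a step that is already met when the one before it is completed fails the run):
1. every sensor head that is present stands in the chamber (x of head1 in the frame of chamber between -0.06 and 0.06 m and y of head1 in the frame of chamber between -0.06 and 0.06 m and z of head1 in the frame of chamber between 0 and 0.016 m and angle between each of head1, head2, head3, head4's own z axis and vertical below 0.2 rad and x of head2 in the frame of chamber between -0.06 and 0.06 m and y of head2 in the frame of chamber between -0.06 and 0.06 m and z of head2 in the frame of chamber between 0 and 0.016 m and x of head3 in the frame of chamber between -0.06 and 0.06 m and y of head3 in the frame of chamber between -0.06 and 0.06 m and z of head3 in the frame of chamber between 0 and 0.016 m and x of head4 in the frame of chamber between -0.06 and 0.06 m and y of head4 in the frame of chamber between -0.06 and 0.06 m and z of head4 in the frame of chamber between 0 and 0.016 m), for 0.2 s.
2. the lid is shut (value of joint lid below 0.04 rad), for 0.2 s.
3. first pass: all four lid knobs stand near the half-way mark (0.95 to 1.6 rad) (value of joint lid_knob1 between 0.95 and 1.6 rad and value of joint lid_knob2 between 0.95 and 1.6 rad and value of joint lid_knob3 between 0.95 and 1.6 rad and value of joint lid_knob4 between 0.95 and 1.6 rad), for 0.2 s.
4. second pass: all four lid knobs are at their stops (over 2.3 of 2.5 rad) (value of joint each of lid_knob1, lid_knob2, lid_knob3, lid_knob4 above 2.3 rad), for 0.2 s.
5. both vent knobs are at their stops (over 1.22 of 1.4 rad) (value of joint each of vent_knob1, vent_knob2 above 1.22 rad), for 0.2 s.
At the end, for the whole second after the job is handed in: Every sensor head that is present stands upright (within 0.2 rad) on the cavity floor of the chamber, the lid is shut (under 0.04 rad), all four lid knobs are over 2.3 rad and both vent knobs over 1.22 rad (all of step 1 and all of step 4 and all of step 5 and value of joint lid below 0.04 rad and linear speed of each of head1, head2, head3, head4 below 0.03 m/s); the robot touches nothing.
It fails at once if out of crisscross order: two neighbouring lid knobs turned past 0.7 rad (first pass) or past 1.9 rad (second pass) before either of the other two (((value of joint each of lid_knob1, lid_knob2 above 0.7 rad and value of joint each of lid_knob3, lid_knob4 below 0.7 rad) or (value of joint each of lid_knob2, lid_knob3 above 0.7 rad and value of joint each of lid_knob4, lid_knob1 below 0.7 rad) or (value of joint each of lid_knob3, lid_knob4 above 0.7 rad and value of joint each of lid_knob1, lid_knob2 below 0.7 rad) or (value of joint each of lid_knob4, lid_knob1 above 0.7 rad and value of joint each of lid_knob2, lid_knob3 below 0.7 rad)) or ((value of joint each of lid_knob1, lid_knob2 above 1.9 rad and value of joint each of lid_knob3, lid_knob4 below 1.9 rad) or (value of joint each of lid_knob2, lid_knob3 above 1.9 rad and value of joint each of lid_knob4, lid_knob1 below 1.9 rad) or (value of joint each of lid_knob3, lid_knob4 above 1.9 rad and value of joint each of lid_knob1, lid_knob2 below 1.9 rad) or (value of joint each of lid_knob4, lid_knob1 above 1.9 rad and value of joint each of lid_knob2, lid_knob3 below 1.9 rad))).
It fails at once if second pass begun (a lid knob past 1.75 rad) while another lid knob is short of 0.9 rad (value of joint any of lid_knob1, lid_knob2, lid_knob3, lid_knob4 above 1.75 rad and value of joint any of lid_knob1, lid_knob2, lid_knob3, lid_knob4 below 0.9 rad).
It fails at once if a lid knob turned past 0.7 rad while the lid is open (value of joint lid above 0.12 rad and value of joint any of lid_knob1, lid_knob2, lid_knob3, lid_knob4 above 0.7 rad).
It fails at once if a vent knob turned past 0.6 rad before all lid knobs are tight (2.25 rad) (value of joint any of vent_knob1, vent_knob2 above 0.6 rad and value of joint any of lid_knob1, lid_knob2, lid_knob3, lid_knob4 below 2.25 rad).
It fails at once if a bystander moved more than 5 cm (distance of any of spray, pliers, detector from where it was at the start of the episode above 0.05 m).
Of head1, head2, head3, head4 only 2 to 4 are there at a start; the rules pass over those that are not, and their reading is None.
At some moment in a run one of head1, head2, head3, head4 may be knocked a few centimetres aside while the robot is not near it.
It also fails if it takes over 210 s, if anything falls off the work surface, if the arm or the gripper's body presses on something with over 40 N, if the wrist force passes 120 N, or if a joint passes its speed limit or range.

## Working session

There is one attempt and no reset: what is moved stays moved. The work goes in short steps, Python scripts to look and compute and a tool call to move; the robot and the scene stay as the last step left them, time stands still between calls to the robot, and variables do not carry over. Pictures are saved under pics/ and viewed, at most 14 in all, crops included, and the job is handed in when it is done.

Besides the shell and the picture viewer there is one more tool, called after ">>>" in YAML: its name, and indented under it one key for each argument. arm_command: Moves the arm, as the interface text tells. Its arguments: {"type":"object","properties":{"delta_pos":{"type":"array","items":{"type":"array","items":{"type":"number"}}},"rotation":{"type":"array","items":{"type":"array","items":{"type":"number"}}},"grip":{"type":"array","items":{"type":"number"}},"force":{"type":"number"}},"required":["delta_pos","rotation","grip"]}

```bash
mkdir -p pics; cat > h.py <<'E'
import numpy as np, cv2
from workcell import robot
def world(s,u,v,z=None):
    K=s["camera_matrix"];R=np.array(s["R"]);t=np.array(s["t"])
    r=np.linalg.inv(K)@np.array([u,v,1.0])
    if z is None:
        d=s["depth"][int(round(v)),int(round(u))]
        return R.T@(r*d-t)
    o=-R.T@t; w=R.T@r
    return o+w*(z-o[2])/w[2]
def save(s,n,crop=None,k=1):
    c=s["color"]
    if crop: c=c[crop[1]:crop[3],crop[0]:crop[2]]
    c=cv2.resize(c,None,fx=k,fy=k,interpolation=cv2.INTER_CUBIC)
    cv2.imwrite("pics/"+n+".png",cv2.cvtColor(c,cv2.COLOR_RGB2BGR))
E
cat > a.py <<'E'
from h import *
np.set_printoptions(precision=1,suppress=True)
for n in("top","scene"):
    s=robot.snapshot(n); save(s,n+"0")
    print(n, "cam at",-np.array(s["R"]).T@np.array(s["t"]))
    for t in["chamber","lid_tab","head1","spray","pliers","detector","vent_knob1_grip","vent_knob2_grip","lid_knob1_grip"]:
        p=robot.spot_point(s,t)
        print(t,[(np.round(q["conf"],2),np.round(q["uv"],1),world(s,*q["uv"])) for q in p[:6]])
st=robot.read_state();print(st["time_s"],st["tcp_pos"],np.array(st["eef_rot"]))
E
python3 a.py
```

```text
top cam at [ 384.7  -39.3 1361.6]
chamber [(np.float64(0.97), array([338.8, 219.4]), array([ 513.2, -121.5,    5.8]))]
lid_tab [(np.float64(0.58), array([402. , 212.1]), array([ 503.2, -272.9,  323.2])), (np.float64(0.26), array([334.1, 146.5]), array([ 768. , -104.8,   35.1]))]
head1 [(np.float64(0.69), array([208.9, 232.5]), array([464.2, 318.9,  48.5])), (np.float64(0.49), array([235.5, 239.4]), array([441.4, 230.1,  42.8]))]
spray [(np.float64(0.95), array([255.6, 156.5]), array([711.3, 158.5, 110.3]))]
pliers [(np.float64(0.68), array([442.1, 262.9]), array([ 362.7, -478.2,    6.1]))]
detector [(np.float64(0.62), array([336.4, 147.1]), array([ 766.1, -112.9,   34.4]))]
vent_knob1_grip [(np.float64(0.63), array([284.3, 217.2]), array([511.4,  62.1,  97.9])), (np.float64(0.51), array([257. , 155.9]), array([713.7, 154.1, 109. ]))]
vent_knob2_grip [(np.float64(0.47), array([287.9, 190.8]), array([597.6,  50.9, 105.1])), (np.float64(0.28), array([438.1, 260.4]), array([ 371.4, -461.2,   17.2]))]
lid_knob1_grip []
scene cam at [1406.9  411.9  957.6]
chamber [(np.float64(0.89), array([305.9, 209.3]), array([ 534.1, -122.7,    3.8])), (np.float64(0.68), array([245. , 132.5]), array([ 619.3, -284.2,  293.8]))]
lid_tab [(np.float64(0.73), array([273. , 107.9]), array([ 496.1, -271.3,  321.2]))]
head1 [(np.float64(0.69), array([418.1, 239. ]), array([459.8, 246.4,   7.2]))]
spray [(np.float64(0.93), array([358.1, 288.1]), array([756.2, 182.2,  44.9]))]
pliers [(np.float64(0.72), array([306.2, 208.5]), array([ 532.1, -122.8,    5.9]))]
detector [(np.float64(0.96), array([267.8, 255.6]), array([787.4, -93.6,  32.9]))]
vent_knob1_grip [(np.float64(0.7), array([364.1, 208.6]), array([514.8,  74.9,  92.7]))]
vent_knob2_grip []
lid_knob1_grip [(np.float64(0.16), array([444.1, 249.9]), array([477.1, 331.7,  25. ]))]
1.0 [ 176.5 -494.5  231.3] [[ 0.9  0.3  0. ]
 [ 0.3 -0.9 -0. ]
 [ 0.   0.  -1. ]]
```

View pics/top0.png

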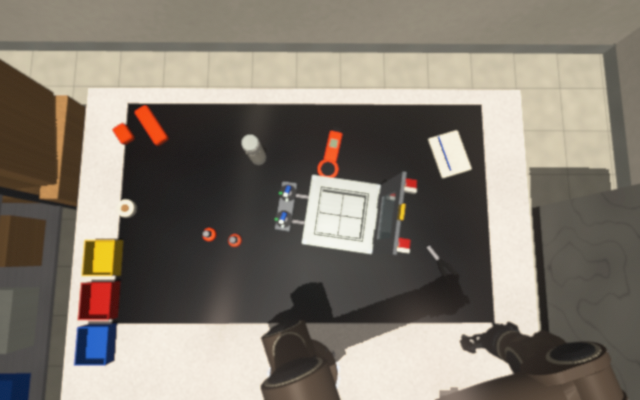

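View pics/scene0.png

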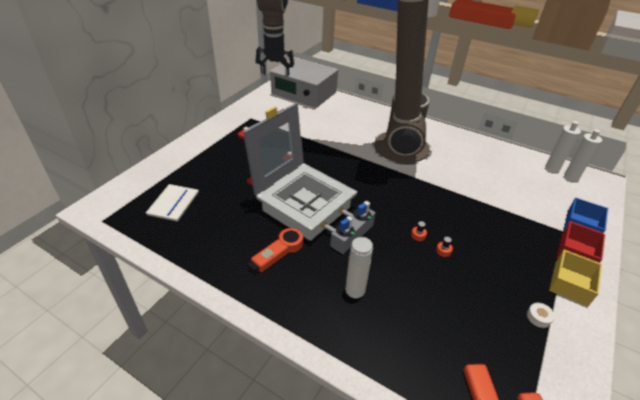

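The top view shows two heads at about (208,234) and (235,240). The chamber is around (341,215), turned slightly. The lid is open on its right, the vents are at (285,192) and (283,218), and the pliers are near (437,257). Next I'll fit the chamber and heads from depth.

```bash
cat > b.py <<'E'
from h import *
np.set_printoptions(precision=1,suppress=True)
s=robot.snapshot("top")
K=s["camera_matrix"];R=np.array(s["R"]);t=np.array(s["t"])
v,u=np.mgrid[0:400,0:640]
P=np.stack([(u-K[0,2])/K[0,0],(v-K[1,2])/K[1,1],np.ones_like(u)],-1)*s["depth"][...,None]
W=(P-t)@R
z=W[...,2]
print("mm/px",1300/K[0,0])
m=(z>60)&(z<76)&(W[...,0]>380)&(W[...,0]<680)&(W[...,1]>-290)&(W[...,1]<20)
m=cv2.morphologyEx(m.astype(np.uint8),cv2.MORPH_CLOSE,np.ones((3,3)))
n,l,stt,c=cv2.connectedComponentsWithStats(m)
i=1+np.argmax(stt[1:,4]); pts=W[l==i][:,:2].astype(np.float32)
print("flange",cv2.minAreaRect(pts))
print("z flange",np.median(z[l==i]))
# cavity floor/hole rect
# vent block top z~60
m=(z>52)&(z<66)&(W[...,1]>20)&(W[...,1]<110)&(W[...,0]>420)&(W[...,0]<680)
print("vent",cv2.minAreaRect(W[m][:,:2].astype(np.float32)))
# heads tops and feet
for a in((464,319),(441,230)):
    near=np.hypot(W[...,0]-a[0],W[...,1]-a[1])<45
    q=W[near&(z>46)&(z<60)];f=W[near&(z>15)&(z<28)]
    print("head",len(q),q.mean(0),"foot",len(f),cv2.minEnclosingCircle(f[:,:2].astype(np.float32)))
    c=s["color"].astype(int); o=near&(c[...,0]>150)&(c[...,1]<120)
    print(" orange centre uv",u[o].mean(),v[o].mean(),world(s,u[o].mean(),v[o].mean(),18))
cav=(np.abs(W[...,0]-520)<100)&(np.abs(W[...,1]+125)<100)&(z<30)
print("cav",cv2.minAreaRect(W[cav][:,:2].astype(np.float32)),cav.sum())
save(s,"c1",(180,170,460,280),2.8)
for t in["chamber","vent_knob1_grip","vent_knob2_grip"]:
    print(t,[(round(q["conf"],2),q["uv"]) for q in robot.spot_point(s,t)][:2])
E
python3 b.py
```

```text
mm/px 3.347339581401337
flange ((509.618408203125, -123.244384765625), (235.16796875, 271.7279357910156), 81.61878967285156)
z flange 67.78160915357257
vent ((555.4761962890625, 63.07017517089844), (56.140403747558594, 165.0318145751953), 81.72724151611328)
head 42 [461.8 328.6  52.3] foot 77 ((461.556884765625, 328.2790832519531), 22.132112503051758)
 orange centre uv 209.64044943820224 234.61797752808988 [458.8 324.4  18. ]
head 40 [441.6 239.8  53.3] foot 75 ((440.7814025878906, 239.9600067138672), 22.16534423828125)
 orange centre uv 235.32894736842104 240.51315789473685 [438.7 235.6  18. ]
cav ((506.216796875, -119.44041442871094), (157.00616455078125, 196.41188049316406), 81.53434753417969) 1846
chamber [(0.73, [337.7, 218.8])]
vent_knob1_grip [(0.49, [285.0, 215.9]), (0.39, [334.0, 146.5])]
vent_knob2_grip [(0.64, [288.9, 191.2])]
```

View pics/c1.png

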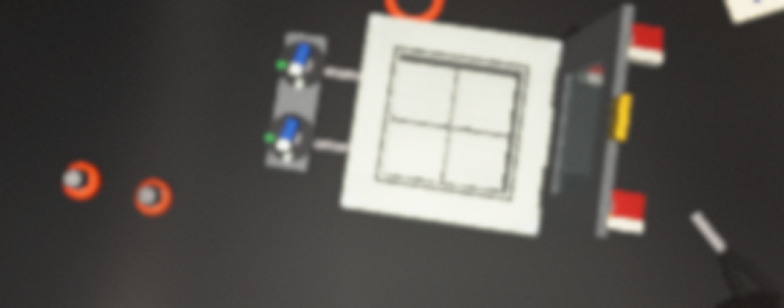

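```bash
python3 - <<'E'
from h import *
np.set_printoptions(precision=1,suppress=True)
s=robot.snapshot("top")
f=lambda a,b:(180+a/2.8,170+b/2.8)
print("cross",world(s,*f(451,127),26))
c=[world(s,*f(*p),68)for p in((373,14),(341,207),(538,235),(562,40))];print("flange corners",np.array(c))
c=np.array(c)
print("+y edge len, mid",np.linalg.norm(c[0]-c[1]),(c[0]+c[1])/2,"yaw",np.degrees(np.arctan2(*(c[0]-c[1])[[1,0]])))
st=robot.read_state();print(np.array(st["eef_rot"]).tolist(),st["opening"])
import math
y=math.radians(-8.3);C=np.array([528,-125]);Rz=np.array([[math.cos(y),-math.sin(y)],[math.sin(y),math.cos(y)]])
for n,p in dict(knob1=(-86,-86),knob2=(86,-86),knob3=(86,86),knob4=(-86,86),v1=(-45,190),v2=(45,190),ba=(-36,36),bb=(36,36),bc=(-36,-36),mid=(0,116)).items(): print(n,C+Rz@np.array(p))
E
```

```text
cross [ 525.4 -128.2   26. ]
flange corners [[ 658.5  -31.7   68. ]
 [ 425.6    5.5   68. ]
 [ 393.  -227.3   68. ]
 [ 627.1 -260.7   68. ]]
+y edge len, mid 235.83236855669543 [542.1 -13.1  68. ] yaw -9.067455473046383
[[0.9418245906390988, 0.33610480576179874, -3.3641622488548855e-06], [0.33610480570497203, -0.9418245905950616, -1.1509456963348953e-05], [-7.03683452982256e-06, 9.70917849396272e-06, -0.9999999999281075]] 0.996583602932551
knob1 [ 430.5 -197.7]
knob2 [ 600.7 -222.5]
knob3 [625.5 -52.3]
knob4 [455.3 -27.5]
v1 [510.9  69.5]
v2 [600.   56.5]
ba [497.6 -84.2]
bb [568.8 -94.6]
bc [ 487.2 -155.4]
mid [544.7 -10.2]
```

```bash
cat > go.py <<'E'
# usage: go.py x y z [yaw_deg of tool x, tool down]; or frame 'c' chamber coords
import sys; from h import *
from scipy.spatial.transform import Rotation as Ro
np.set_printoptions(precision=4,suppress=True)
CX,CY,CYAW=526.5,-127.5,-8.6
def cham(x,y):
    a=np.radians(CYAW); return CX+x*np.cos(a)-y*np.sin(a), CY+x*np.sin(a)+y*np.cos(a)
st=robot.read_state();p=np.array(st["tcp_pos"]);R=np.array(st["eef_rot"])
yaw=np.degrees(np.arctan2(R[1,0],R[0,0]))
print("t %.2f tcp %s yaw %.1f (cham %.1f) open %.3f grip %.1f J %s F %s"%(st["time_s"],np.round(p,1),yaw,yaw-CYAW,st["opening"],st["grip_force"],np.round(st["joint_positions"],1),np.round(st["wrist_force"],1)))
for a in sys.argv[1:]:
    q=a.split(",")
    if q[0]=='c': x,y=cham(float(q[1]),float(q[2])); z=float(q[3]); w=float(q[4])+CYAW; 
    else: x,y,z,w=map(float,q)
    T=Ro.from_euler('z',w,degrees=True).as_matrix()@np.diag([1,-1,-1.])
    print(a,"world",np.round([x,y,z]),"delta_pos",R.T@(np.array([x,y,z])-p)/1000,"rot",Ro.from_matrix(R.T@T).as_rotvec())
E
python3 go.py 176.5,-494.4,420,19.6 441,240,420,81.4 441,240,90,81.4
```

```text
t 1.25 tcp [ 176.5 -494.5  231.3] yaw 19.6 (cham 28.2) open 0.997 grip 0.0 J [-70.4   7.2  -2.3  80.5  -0.   90. ] F [-0.2  0.5 -0.1]
176.5,-494.4,420,19.6 world [ 176. -494.  420.] delta_pos [ 0.0001 -0.     -0.1887] rot [0.     0.     0.0007]
441,240,420,81.4 world [441. 240. 420.] delta_pos [ 0.496  -0.6028 -0.1887] rot [ 0.      0.     -1.0779]
441,240,90,81.4 world [441. 240.  90.] delta_pos [ 0.496  -0.6028  0.1413] rot [ 0.      0.     -1.0779]
```

>>> arm_command:
  delta_pos:
    - [0,0,-0.0625]
    - [0,0,-0.125]
    - [0,0,-0.189]
    - [0.496,-0.603,-0.189]
    - [0.496,-0.603,-0.189]
    - [0.496,-0.603,-0.189]
    - [0.496,-0.603,-0.189]
    - [0.496,-0.603,-0.189]
    - [0.496,-0.603,-0.189]
    - [0.496,-0.603,-0.189]
    - [0.496,-0.603,-0.189]
    - [0.496,-0.603,-0.189]
    - [0.496,-0.603,-0.189]
    - [0.496,-0.603,-0.189]
    - [0.496,-0.603,-0.189]
    - [0.496,-0.603,-0.189]
    - [0.496,-0.603,-0.189]
    - [0.496,-0.603,-0.189]
    - [0.496,-0.603,-0.189]
    - [0.496,-0.603,-0.189]
  rotation:
    - [0,0,0]
    - [0,0,0]
    - [0,0,0]
    - [0,0,-1.078]
    - [0,0,-1.078]
    - [0,0,-1.078]
    - [0,0,-1.078]
    - [0,0,-1.078]
    - [0,0,-1.078]
    - [0,0,-1.078]
    - [0,0,-1.078]
    - [0,0,-1.078]
    - [0,0,-1.078]
    - [0,0,-1.078]
    - [0,0,-1.078]
    - [0,0,-1.078]
    - [0,0,-1.078]
    - [0,0,-1.078]
    - [0,0,-1.078]
    - [0,0,-1.078]
  grip: [1,1,1,1,1,1,1,1,1,1,1,1,1,1,1,1,1,1,1,1]

```text
time_s: 3.75
tcp_pos: [440.7, 239.2, 421.0]
eef_rot: [[0.151, 0.989, 0.001], [0.989, -0.151, 0.001], [0.001, 0.001, -1.0]]
wrist_force: [0.5, -0.0, 0.1]
opening: 0.997
grip_force: 0.0
```

```bash
cat > heads.py <<'E'
from h import *
np.set_printoptions(precision=1,suppress=True)
for n in("top","scene"):
    s=robot.snapshot(n);K=s["camera_matrix"];R=np.array(s["R"]);t=np.array(s["t"])
    v,u=np.mgrid[0:400,0:640]
    W=(np.stack([(u-K[0,2])/K[0,0],(v-K[1,2])/K[1,1],np.ones_like(u)],-1)*s["depth"][...,None]-t)@R
    c=s["color"].astype(int)
    m=(W[...,0]>300)&(W[...,0]<650)&(W[...,1]>-220)&(W[...,1]<430)&(W[...,2]<60)&(W[...,2]>0)&(c[...,0]>130)&(c[...,1]<120)&(c[...,2]<100)
    N,l,stt,_=cv2.connectedComponentsWithStats(cv2.dilate(m.astype(np.uint8),np.ones((3,3))))
    for i in range(1,N):
        q=W[(l==i)&m]
        if len(q)<15: continue
        f=q[q[:,2]>np.percentile(q[:,2],80)-5]
        print(n,len(q),"top-of-foot circle",cv2.minEnclosingCircle(f[:,:2].astype(np.float32)),"zmax",q[:,2].max())
E
python3 go.py 441,240,90,81.4 441,240,26,81.4; python3 heads.py
```

```text
t 3.75 tcp [440.7 239.2 421. ] yaw 81.3 (cham 89.9) open 0.997 grip 0.0 J [ 28.5   9.4  24.9 105.4  -0.  127.2] F [ 0.5 -0.   0.1]
441,240,90,81.4 world [441. 240.  90.] delta_pos [ 0.0006 -0.0001  0.331 ] rot [ 0.001  -0.0007 -0.0013]
441,240,26,81.4 world [441. 240.  26.] delta_pos [ 0.0006 -0.0002  0.395 ] rot [ 0.001  -0.0007 -0.0013]
top 97 top-of-foot circle ((461.2883605957031, 328.3476257324219), 20.926271438598633) zmax 55.808810689090215
top 29 top-of-foot circle ((428.2906494140625, 240.396728515625), 15.092514991760254) zmax 26.735145895406824
scene 89 top-of-foot circle ((461.7663879394531, 329.6321716308594), 21.72101402282715) zmax 32.1971290410826
```

>>> arm_command:
  delta_pos:
    - [0,0,0.0625]
    - [0,0,0.125]
    - [0,0,0.1875]
    - [0,0,0.25]
    - [0.0005,0,0.31]
    - [0.0005,0,0.35]
    - [0.0005,0,0.38]
    - [0.0005,0,0.395]
    - [0.0005,0,0.395]
    - [0.0005,0,0.395]
    - [0.0005,0,0.395]
    - [0.0005,0,0.395]
    - [0.0005,0,0.395]
    - [0.0005,0,0.395]
    - [0.0005,0,0.395]
    - [0.0005,0,0.395]
  rotation:
    - [0,0,0]
    - [0,0,0]
    - [0,0,0]
    - [0,0,0]
    - [0,0,0]
    - [0,0,0]
    - [0,0,0]
    - [0,0,0]
    - [0,0,0]
    - [0,0,0]
    - [0,0,0]
    - [0,0,0]
    - [0,0,0]
    - [0,0,0]
    - [0,0,0]
    - [0,0,0]
  grip: [1,1,1,1,1,1,1,1,1,-1,-1,-1,-1,-1,-1,-1]
  force: 40

```text
time_s: 5.85
tcp_pos: [441.4, 240.9, 26.0]
eef_rot: [[0.149, 0.989, 0.001], [0.989, -0.149, 0.001], [0.001, 0.001, -1.0]]
wrist_force: [0.5, -0.3, 5.7]
opening: 0.266
grip_force: 39.2
```

```bash
python3 go.py 441,240,180,81.4 c,-36,36,180,90 c,-36,36,36,90
```

```text
t 5.85 tcp [441.4 240.9  26. ] yaw 81.4 (cham 90.0) open 0.266 grip 39.2 J [ 28.6   9.6 -25.9  54.4   0.  127.2] F [ 0.5 -0.3  5.7]
441,240,180,81.4 world [441. 240. 180.] delta_pos [-0.0009 -0.0001 -0.154 ] rot [ 0.001  -0.0008  0.0001]
c,-36,36,180,90 world [496. -87. 180.] delta_pos [-0.3155  0.1033 -0.1541] rot [ 0.001  -0.0008  0.0001]
c,-36,36,36,90 world [496. -87.  36.] delta_pos [-0.3156  0.1032 -0.0101] rot [ 0.001  -0.0008  0.0001]
```

>>> arm_command:
  delta_pos:
    - [0,0,-0.06]
    - [0,0,-0.12]
    - [0,0,-0.154]
    - [-0.314,0.105,-0.154]
    - [-0.314,0.105,-0.154]
    - [-0.314,0.105,-0.154]
    - [-0.314,0.105,-0.154]
    - [-0.314,0.105,-0.154]
    - [-0.314,0.105,-0.154]
    - [-0.314,0.105,-0.154]
    - [-0.314,0.105,-0.154]
    - [-0.314,0.105,-0.154]
    - [-0.314,0.105,-0.154]
  rotation:
    - [0,0,0]
    - [0,0,0]
    - [0,0,0]
    - [0,0,0]
    - [0,0,0]
    - [0,0,0]
    - [0,0,0]
    - [0,0,0]
    - [0,0,0]
    - [0,0,0]
    - [0,0,0]
    - [0,0,0]
    - [0,0,0]
  grip: [-1,-1,-1,-1,-1,-1,-1,-1,-1,-1,-1,-1,-1]

```text
time_s: 7.48
tcp_pos: [497.9, -84.4, 179.4]
eef_rot: [[0.148, 0.989, 0.0], [0.989, -0.148, 0.0], [0.0, 0.0, -1.0]]
wrist_force: [0.4, 0.0, -1.6]
opening: 0.265
grip_force: 39.5
```

```bash
python3 go.py c,-34,34,180,90 c,-34,34,35,90; python3 - <<'E'
from h import *
s=robot.snapshot("scene"); save(s,"carry",(200,90,480,290),2.8)
E
```

```text
t 7.47 tcp [497.9 -84.4 179.4] yaw 81.5 (cham 90.1) open 0.265 grip 39.5 J [ -9.6   5.3 -10.9  73.8   0.   88.9] F [ 0.4  0.  -1.6]
c,-34,34,180,90 world [498. -89. 180.] delta_pos [-0.0043  0.0007 -0.0006] rot [ 0.0001 -0.0001  0.002 ]
c,-34,34,35,90 world [498. -89.  35.] delta_pos [-0.0043  0.0007  0.1444] rot [ 0.0001 -0.0001  0.002 ]
```

View pics/carry.png

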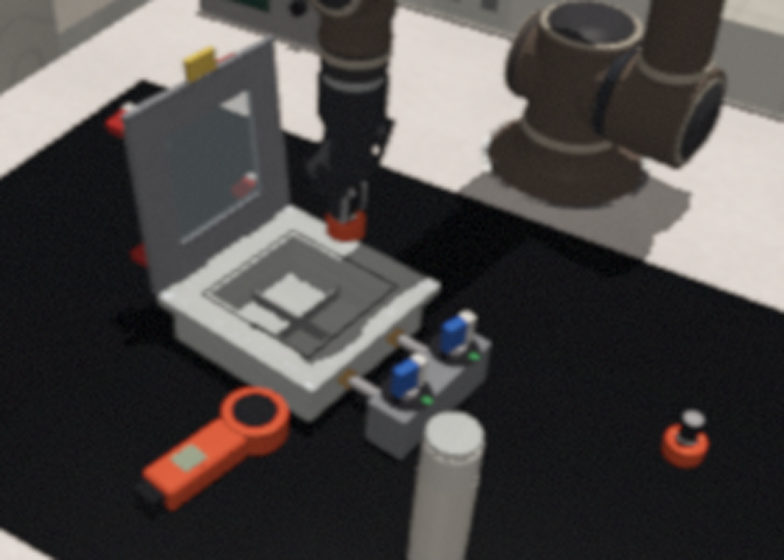

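The head is held upright above the near-left bay, with the foot at (345,225) in the crop. The other head still stands at (685,445). Lowering.

>>> arm_command:
  delta_pos:
    - [-0.004,0.001,0.03]
    - [-0.004,0.001,0.07]
    - [-0.004,0.001,0.1]
    - [-0.004,0.001,0.125]
    - [-0.004,0.001,0.138]
    - [-0.004,0.001,0.144]
    - [-0.004,0.001,0.144]
    - [-0.004,0.001,0.144]
    - [-0.004,0.001,0.144]
    - [-0.004,0.001,0.144]
    - [-0.004,0.001,0.144]
    - [-0.004,0.001,0.12]
    - [-0.004,0.001,0.06]
    - [-0.004,0.001,0]
    - [-0.004,0.001,-0.02]
  rotation:
    - [0,0,0]
    - [0,0,0]
    - [0,0,0]
    - [0,0,0]
    - [0,0,0]
    - [0,0,0]
    - [0,0,0]
    - [0,0,0]
    - [0,0,0]
    - [0,0,0]
    - [0,0,0]
    - [0,0,0]
    - [0,0,0]
    - [0,0,0]
    - [0,0,0]
  grip: [-1,-1,-1,-1,-1,-1,-1,-1,-0.1,-0.1,-0.1,-0.1,-0.1,-0.1,-0.1]

```text
time_s: 9.4
tcp_pos: [499.8, -89.9, 203.6]
eef_rot: [[0.149, 0.989, 0.006], [0.989, -0.149, -0.001], [-0.0, 0.006, -1.0]]
wrist_force: [-0.5, -1.3, -1.2]
opening: 0.452
grip_force: 0.0
```

```bash
python3 go.py 461.5,328.5,200,81.4 461.5,328.5,26,81.4; python3 heads.py
```

```text
t 9.40 tcp [499.8 -89.9 203.6] yaw 81.4 (cham 90.0) open 0.452 grip 0.0 J [-10.2   5.1  -8.1  76.5   0.   88.4] F [-0.5 -1.3 -1.2]
461.5,328.5,200,81.4 world [462. 328. 200.] delta_pos [ 0.4079 -0.1004  0.0029] rot [0.0061 0.0002 0.0001]
461.5,328.5,26,81.4 world [462. 328.  26.] delta_pos [ 0.408  -0.1015  0.1769] rot [0.0061 0.0002 0.0001]
top 96 top-of-foot circle ((461.1068420410156, 327.8420715332031), 21.25853157043457) zmax 55.03905360572197
scene 89 top-of-foot circle ((462.1272277832031, 329.97991943359375), 22.526203155517578) zmax 34.092450117577
```

>>> arm_command:
  delta_pos:
    - [0.408,-0.101,0]
    - [0.408,-0.101,0]
    - [0.408,-0.101,0]
    - [0.408,-0.101,0]
    - [0.408,-0.101,0]
    - [0.408,-0.101,0]
    - [0.408,-0.101,0]
    - [0.408,-0.101,0.05]
    - [0.408,-0.101,0.1]
    - [0.408,-0.101,0.15]
    - [0.408,-0.101,0.177]
    - [0.408,-0.101,0.177]
    - [0.408,-0.101,0.177]
    - [0.408,-0.101,0.177]
    - [0.408,-0.101,0.177]
    - [0.408,-0.101,0.177]
    - [0.408,-0.101,0.177]
    - [0.408,-0.101,0.1]
    - [0.408,-0.101,0.03]
    - [0.408,-0.101,0.02]
  rotation:
    - [0,0,0]
    - [0,0,0]
    - [0,0,0]
    - [0,0,0]
    - [0,0,0]
    - [0,0,0]
    - [0,0,0]
    - [0,0,0]
    - [0,0,0]
    - [0,0,0]
    - [0,0,0]
    - [0,0,0]
    - [0,0,0]
    - [0,0,0]
    - [0,0,0]
    - [0,0,0]
    - [0,0,0]
    - [0,0,0]
    - [0,0,0]
    - [0,0,0]
  grip: [0.9,0.9,0.9,0.9,0.9,0.9,0.9,0.9,0.9,0.9,0.9,0.9,-1,-1,-1,-1,-1,-1,-1,-1]

```text
time_s: 12.0
tcp_pos: [460.2, 329.5, 183.1]
eef_rot: [[0.149, 0.989, 0.004], [0.989, -0.149, 0.003], [0.003, 0.003, -1.0]]
wrist_force: [0.3, -0.1, -2.5]
opening: 0.265
grip_force: 39.5
```

```bash
python3 go.py c,34,34,190,90 c,34,34,36,90; python3 - <<'E'
from h import *
for n in("top",):
    s=robot.snapshot(n); save(s,"bay_"+n,(290,160,430,270),5)
E
```

```text
t 12.00 tcp [460.2 329.5 183.1] yaw 81.4 (cham 90.0) open 0.265 grip 39.5 J [ 35.6  11.6  -3.   75.1  -0.  134.2] F [ 0.3 -0.1 -2.5]
c,34,34,190,90 world [565. -99. 190.] delta_pos [-0.408   0.1679 -0.0076] rot [ 0.0032 -0.0031  0.0001]
c,34,34,36,90 world [565. -99.  36.] delta_pos [-0.4084  0.1674  0.1464] rot [ 0.0032 -0.0031  0.0001]
```

View pics/bay_top.png

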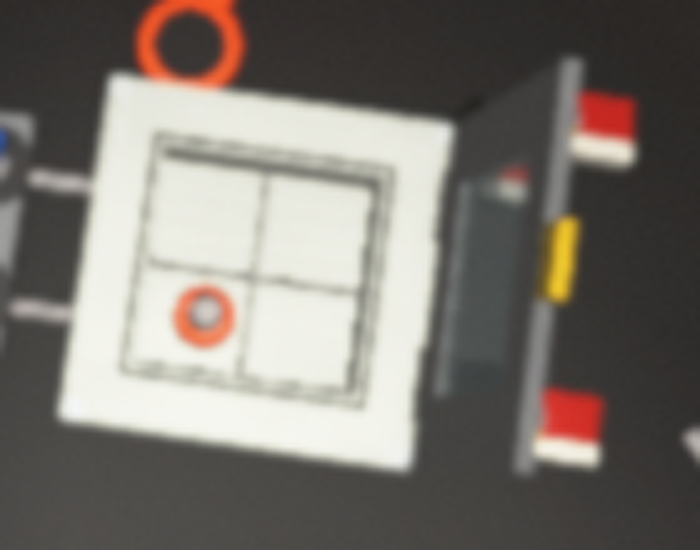

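Head one stands upright in its bay, at (204,315) in the crop. Head two is in the gripper and goes to the (34,34) bay.

>>> arm_command:
  delta_pos:
    - [-0.408,0.168,-0.008]
    - [-0.408,0.168,-0.008]
    - [-0.408,0.168,-0.008]
    - [-0.408,0.168,-0.008]
    - [-0.408,0.168,-0.008]
    - [-0.408,0.168,-0.008]
    - [-0.408,0.168,-0.008]
    - [-0.408,0.168,-0.008]
    - [-0.408,0.168,-0.008]
    - [-0.408,0.168,-0.008]
    - [-0.408,0.168,0.03]
    - [-0.408,0.168,0.07]
    - [-0.408,0.168,0.11]
    - [-0.408,0.168,0.135]
    - [-0.408,0.168,0.146]
    - [-0.408,0.168,0.147]
    - [-0.408,0.168,0.147]
    - [-0.408,0.168,0.147]
  rotation:
    - [0,0,0]
    - [0,0,0]
    - [0,0,0]
    - [0,0,0]
    - [0,0,0]
    - [0,0,0]
    - [0,0,0]
    - [0,0,0]
    - [0,0,0]
    - [0,0,0]
    - [0,0,0]
    - [0,0,0]
    - [0,0,0]
    - [0,0,0]
    - [0,0,0]
    - [0,0,0]
    - [0,0,0]
    - [0,0,0]
  grip: [-1,-1,-1,-1,-1,-1,-1,-1,-1,-1,-1,-1,-1,-1,-1,-1,-1,-1]

```text
time_s: 14.3
tcp_pos: [565.3, -99.6, 33.3]
eef_rot: [[0.149, 0.989, 0.002], [0.989, -0.149, -0.0], [-0.0, 0.002, -1.0]]
wrist_force: [0.0, -0.1, -0.6]
opening: 0.265
grip_force: 40.0
```

```bash
python3 go.py c,34,34,200,90
```

```text
t 14.30 tcp [565.3 -99.6  33.3] yaw 81.4 (cham 90.0) open 0.265 grip 40.0 J [-10.   16.4 -16.2  57.3   0.   88.6] F [ 0.  -0.1 -0.6]
c,34,34,200,90 world [565. -99. 200.] delta_pos [ 0.0006  0.0001 -0.1667] rot [0.0018 0.     0.0003]
```

>>> arm_command:
  delta_pos:
    - [0,0,0]
    - [0,0,0]
    - [0,0,0]
    - [0,0,-0.03]
    - [0,0,-0.09]
    - [0,0,-0.15]
    - [0,0,-0.21]
    - [0,0,-0.27]
    - [0,0,-0.33]
    - [0,0,-0.387]
    - [0,0,-0.387]
  rotation:
    - [0,0,0]
    - [0,0,0]
    - [0,0,0]
    - [0,0,0]
    - [0,0,0]
    - [0,0,0]
    - [0,0,0]
    - [0,0,0]
    - [0,0,0]
    - [0,0,0]
    - [0,0,0]
  grip: [-0.1,-0.1,-0.1,-0.1,-0.1,-0.1,-0.1,-0.1,-1,-1,-1]

```text
time_s: 15.68
tcp_pos: [565.5, -99.8, 424.7]
eef_rot: [[0.15, 0.989, 0.01], [0.989, -0.15, -0.002], [-0.0, 0.01, -1.0]]
wrist_force: [0.8, -0.2, 0.2]
opening: 0.0
grip_force: 0.0
```

```bash
python3 go.py c,0,-215,420,90 c,0,-215,290,90; python3 - <<'E'
from h import *
s=robot.snapshot("scene"); save(s,"bay2",(220,90,420,250),4)
st=robot.read_state()
E
```

```text
t 15.68 tcp [565.5 -99.8 424.7] yaw 81.4 (cham 90.0) open 0.000 grip 0.0 J [-10.   18.5  37.3 108.2   0.   88.6] F [ 0.8 -0.2  0.2]
c,0,-215,420,90 world [ 494. -340.  420.] delta_pos [-0.2482 -0.0345  0.0045] rot [ 0.0099  0.0002 -0.    ]
c,0,-215,290,90 world [ 494. -340.  290.] delta_pos [-0.2482 -0.0358  0.1344] rot [ 0.0099  0.0002 -0.    ]
```

View pics/bay2.png

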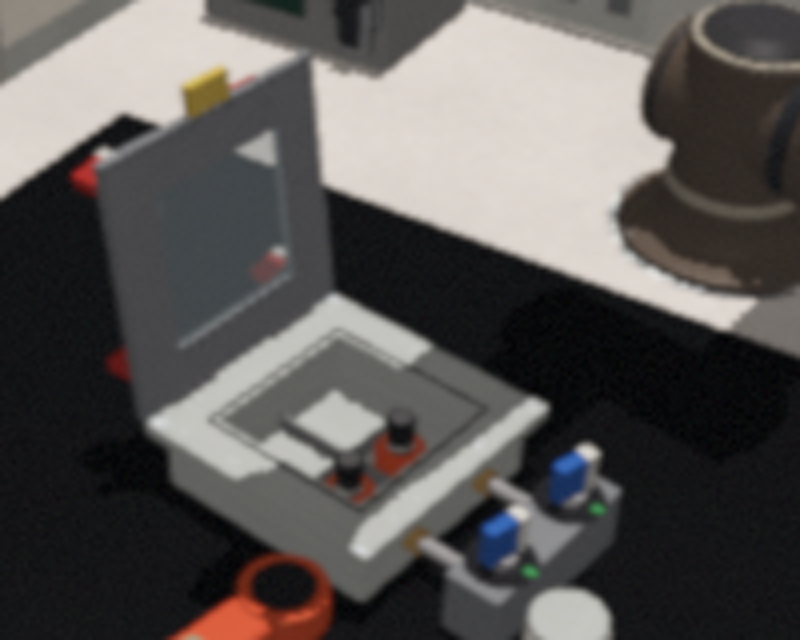

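Both heads stand upright in their own bays, at (400,440) and (350,475) in the crop. Next I go over the lid to its back.

>>> arm_command:
  delta_pos:
    - [-0.248,-0.035,0.003]
    - [-0.248,-0.035,0.003]
    - [-0.248,-0.035,0.003]
    - [-0.248,-0.035,0.003]
    - [-0.248,-0.035,0.003]
    - [-0.248,-0.035,0.003]
    - [-0.248,-0.035,0.06]
    - [-0.248,-0.035,0.12]
    - [-0.248,-0.035,0.135]
    - [-0.248,-0.035,0.135]
  rotation:
    - [0,0,0]
    - [0,0,0]
    - [0,0,0]
    - [0,0,0]
    - [0,0,0]
    - [0,0,0]
    - [0,0,0]
    - [0,0,0]
    - [0,0,0]
    - [0,0,0]
  grip: [-1,-1,-1,-1,-1,-1,-1,-1,-1,-1]

```text
time_s: 16.98
tcp_pos: [492.5, -337.3, 282.6]
eef_rot: [[0.147, 0.989, -0.003], [0.989, -0.147, 0.002], [0.002, -0.003, -1.0]]
wrist_force: [-0.8, 0.8, -0.2]
opening: -0.001
grip_force: 0.0
```

```bash
python3 go.py c,0,-160,288,90 c,0,44,240,90;python3 heads.py
```

```text
t 16.98 tcp [ 492.5 -337.3  282.6] yaw 81.5 (cham 90.1) open -0.001 grip 0.0 J [-34.4  15.9  14.9  89.2   0.   64. ] F [-0.8  0.8 -0.2]
c,0,-160,288,90 world [ 503. -286.  288.] delta_pos [ 0.0526  0.0024 -0.0053] rot [-0.0032 -0.0018  0.0025]
c,0,44,240,90 world [533. -84. 240.] delta_pos [0.2565 0.003  0.0431] rot [-0.0032 -0.0018  0.0025]
top 26 top-of-foot circle ((561.9909057617188, -100.0103759765625), 14.599024772644043) zmax 54.86286360959933
scene 60 top-of-foot circle ((500.122314453125, -92.4864501953125), 21.036670684814453) zmax 44.593454438243825
scene 18 top-of-foot circle ((559.9823608398438, -90.97496032714844), 13.637191772460938) zmax 44.84473644772344
```

>>> arm_command:
  delta_pos:
    - [0.04,0.002,0]
    - [0.06,0.002,0]
    - [0.078,0.002,0]
    - [0.096,0.002,0]
    - [0.114,0.002,0]
    - [0.132,0.002,0]
    - [0.15,0.002,0.004]
    - [0.168,0.002,0.01]
    - [0.186,0.002,0.016]
    - [0.204,0.002,0.022]
    - [0.222,0.002,0.028]
    - [0.24,0.002,0.034]
    - [0.255,0.002,0.04]
    - [0.255,0.002,0.04]
  rotation:
    - [0,0,0]
    - [0,0,0]
    - [0,0,0]
    - [0,0,0]
    - [0,0,0]
    - [0,0,0]
    - [0,0,0]
    - [0,0,0]
    - [0,0,0]
    - [0,0,0]
    - [0,0,0]
    - [0,0,0]
    - [0,0,0]
    - [0,0,0]
  grip: [-1,-1,-1,-1,-1,-1,-1,-1,-1,-1,-1,-1,-1,-1]

```text
time_s: 18.82
tcp_pos: [532.9, -86.6, 243.7]
eef_rot: [[0.148, 0.989, -0.001], [0.989, -0.148, 0.0], [0.0, -0.001, -1.0]]
wrist_force: [0.1, -0.2, 0.0]
opening: -0.001
grip_force: 0.0
```

```bash
python3 go.py c,-86,-86,190,180 c,-86,-86,90,180; python3 - <<'E'
from h import *
s=robot.snapshot("scene"); save(s,"lid",(200,70,440,270),3)
E
```

```text
t 18.82 tcp [532.9 -86.6 243.7] yaw 81.5 (cham 90.1) open -0.001 grip 0.0 J [-9.2  8.9  1.3 82.4  0.  89.3] F [ 0.1 -0.2  0. ]
c,-86,-86,190,180 world [ 429. -200.  190.] delta_pos [-0.1273 -0.0864  0.0538] rot [-0.0007 -0.0008 -1.569 ]
c,-86,-86,90,180 world [ 429. -200.   90.] delta_pos [-0.1273 -0.0863  0.1538] rot [-0.0007 -0.0008 -1.569 ]
```

View pics/lid.png

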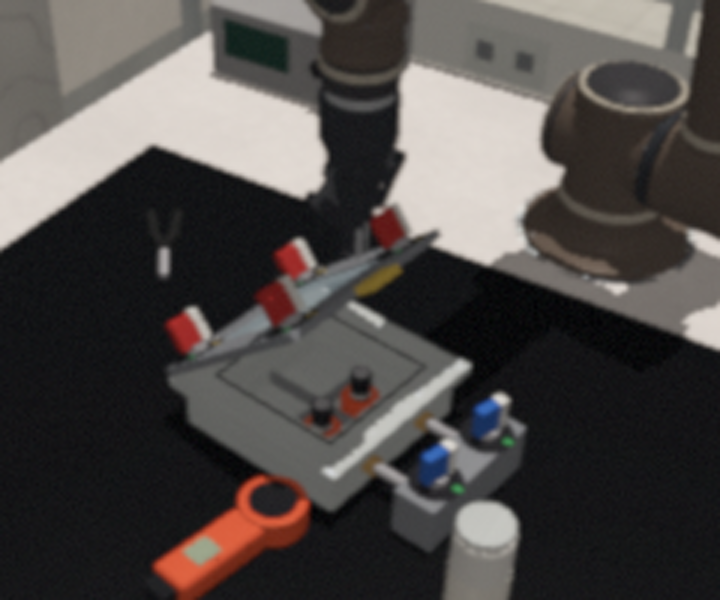

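The lid is about half-way down and falling, with both heads visible under it and still upright. I'll turn the gripper and open it over knob 1 while it shuts.

>>> arm_command:
  delta_pos:
    - [0,0,-0.03]
    - [0,0,-0.03]
    - [-0.127,-0.086,-0.03]
    - [-0.127,-0.086,-0.03]
    - [-0.127,-0.086,-0.03]
    - [-0.127,-0.086,-0.03]
    - [-0.127,-0.086,-0.03]
    - [-0.127,-0.086,-0.03]
    - [-0.127,-0.086,-0.03]
    - [-0.127,-0.086,-0.03]
    - [-0.127,-0.086,0.01]
    - [-0.127,-0.086,0.054]
    - [-0.127,-0.086,0.054]
  rotation:
    - [0,0,-1.57]
    - [0,0,-1.57]
    - [0,0,-1.57]
    - [0,0,-1.57]
    - [0,0,-1.57]
    - [0,0,-1.57]
    - [0,0,-1.57]
    - [0,0,-1.57]
    - [0,0,-1.57]
    - [0,0,-1.57]
    - [0,0,-1.57]
    - [0,0,-1.57]
    - [0,0,-1.57]
  grip: [0,0,0,0,0,0,0,0,0,0,0,0,0]

```text
time_s: 20.5
tcp_pos: [426.9, -199.8, 187.7]
eef_rot: [[-0.988, 0.152, -0.006], [0.152, 0.988, 0.002], [0.006, 0.002, -1.0]]
wrist_force: [-0.5, 0.5, 1.0]
opening: 0.495
grip_force: 0.0
```

```bash
cat > lidz.py <<'E'
from h import *
from scipy.optimize import minimize
np.set_printoptions(precision=1,suppress=True)
s=robot.snapshot("top");K=s["camera_matrix"];R=np.array(s["R"]);t=np.array(s["t"])
v,u=np.mgrid[0:400,0:640]
W=(np.stack([(u-K[0,2])/K[0,0],(v-K[1,2])/K[1,1],np.ones_like(u)],-1)*s["depth"][...,None]-t)@R
c=s["color"].astype(int)
m=(np.abs(W[...,0]-527)<150)&(np.abs(W[...,1]+127)<150)
lid=m&(W[...,2]>60)&(W[...,2]<95)
A=np.c_[W[lid][:,:2]-[527,-127],np.ones(lid.sum())];print("plane fit (lid)",np.round(np.linalg.lstsq(A,W[lid][:,2],rcond=None)[0],4))
tab=(c[...,0]>150)&(c[...,1]>110)&(c[...,2]<80)&(np.abs(W[...,0]-540)<80)&(np.abs(W[...,1])<40)
print("tab",tab.sum(),W[tab].mean(0) if tab.any() else None)
k=m&(W[...,2]>100)&(W[...,2]<130)
N,l,stt,_=cv2.connectedComponentsWithStats(k.astype(np.uint8))
for i in range(1,N):
    if stt[i,4]>8: q=W[l==i]; print("knob",len(q),q.mean(0),cv2.minAreaRect(q[:,:2].astype(np.float32)))
save(s,"lid2",(270,150,430,270),5)
E
python3 lidz.py; python3 go.py c,-86,-86,91,180
```

```text
plane fit (lid) [ 0.  0. 77.]
tab 94 [548.4   3.1  72.7]
knob 55 [623.  -52.6 118.8] ((623.947998046875, -52.43353271484375), (14.228286743164062, 36.89636993408203), 71.5687026977539)
knob 59 [ 598.2 -221.5  118.6] ((600.0443115234375, -222.15562438964844), (14.327390670776367, 37.64178466796875), 79.94083404541016)
knob 54 [453.6 -27.8 120.3] ((454.1922302246094, -27.595996856689453), (14.114627838134766, 36.441261291503906), 80.96367645263672)
t 20.55 tcp [ 428.1 -200.3  190.1] yaw 171.3 (cham 179.9) open 0.500 grip 0.0 J [-25.1   1.9 -13.3  75.   -0.  -16.3] F [-0.2  0.7  1.2]
c,-86,-86,91,180 world [ 429. -200.   91.] delta_pos [-0.0006  0.0007  0.0991] rot [ 0.0006 -0.0022 -0.0023]
```

View pics/lid2.png

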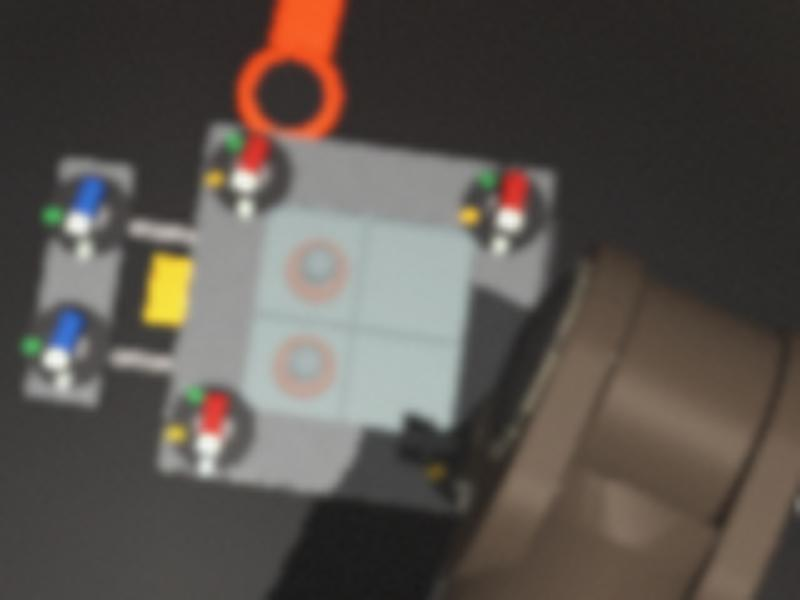

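The lid is flat (plane z = 77 mm, no tilt) and both heads show upright through the window. Pointers are at the white marks. I'll start with knob 1.

>>> arm_command:
  delta_pos:
    - [-0.001,0.002,0.05]
    - [-0.001,0.002,0.085]
    - [-0.001,0.002,0.099]
    - [-0.001,0.002,0.099]
    - [-0.001,0.002,0.099]
    - [-0.001,0.002,0.099]
    - [-0.001,0.002,0.099]
    - [-0.001,0.002,0.099]
    - [-0.001,0.002,0.099]
    - [-0.001,0.002,0.099]
    - [-0.001,0.002,0.099]
    - [-0.001,0.002,0.099]
    - [-0.001,0.002,0.099]
    - [-0.001,0.002,0.099]
    - [-0.001,0.002,0.099]
    - [-0.001,0.002,0.099]
    - [-0.001,0.002,0.099]
  rotation:
    - [0,0,0]
    - [0,0,0]
    - [0,0,0]
    - [0,0,0]
    - [0,0,0]
    - [0,0,0]
    - [0,0,0]
    - [0,0,0]
    - [0,0,0.15]
    - [0,0,0.3]
    - [0,0,0.47]
    - [0,0,0.64]
    - [0,0,0.81]
    - [0,0,0.98]
    - [0,0,1.15]
    - [0,0,1.25]
    - [0,0,1.25]
  grip: [0,0,0,0,-1,-1,-1,-1,-1,-1,-1,-1,-1,-1,-1,-1,-1]
  force: 60

```text
time_s: 22.68
tcp_pos: [429.2, -201.0, 93.2]
eef_rot: [[-0.167, 0.986, -0.002], [0.986, 0.167, -0.006], [-0.006, -0.003, -1.0]]
wrist_force: [-8.0, -6.9, 7.8]
opening: 0.151
grip_force: 60.0
```

```bash
sed -i 's/CX,CY,CYAW=.*/CX,CY,CYAW=526.8,-125.5,-8.6/' go.py; python3 go.py c,-86,-86,150,108 c,86,86,150,180 c,86,86,91,180
```

```text
t 22.68 tcp [ 429.2 -201.    93.2] yaw 99.6 (cham 108.2) open 0.151 grip 60.0 J [-24.9   3.9 -23.5  62.6  -0.4  55.5] F [-8.  -6.9  7.8]
c,-86,-86,150,108 world [ 429. -198.  150.] delta_pos [ 0.003   0.0001 -0.0568] rot [-0.0025  0.0059  0.0034]
c,86,86,150,180 world [625. -53. 150.] delta_pos [ 0.1127  0.2172 -0.058 ] rot [-0.0059  0.0035 -1.2533]
c,86,86,91,180 world [625. -53.  91.] delta_pos [0.1131 0.2174 0.001 ] rot [-0.0059  0.0035 -1.2533]
```

>>> arm_command:
  delta_pos:
    - [0,0,0]
    - [0,0,0]
    - [0,0,-0.003]
    - [0.003,0,-0.06]
    - [0.113,0.217,-0.06]
    - [0.113,0.217,-0.06]
    - [0.113,0.217,-0.06]
    - [0.113,0.217,-0.06]
    - [0.113,0.217,-0.06]
    - [0.113,0.217,-0.06]
    - [0.113,0.217,-0.06]
    - [0.113,0.217,-0.06]
    - [0.113,0.217,-0.06]
    - [0.113,0.217,-0.02]
    - [0.113,0.217,0]
    - [0.113,0.217,0]
    - [0.113,0.217,0]
    - [0.113,0.217,0]
    - [0.113,0.217,0]
    - [0.113,0.217,0]
  rotation:
    - [0,0,0]
    - [0,0,0]
    - [0,0,0]
    - [0,0,0]
    - [0,0,-1.25]
    - [0,0,-1.25]
    - [0,0,-1.25]
    - [0,0,-1.25]
    - [0,0,-1.25]
    - [0,0,-1.25]
    - [0,0,-1.25]
    - [0,0,-1.25]
    - [0,0,-1.25]
    - [0,0,-1.25]
    - [0,0,-1.25]
    - [0,0,-1.25]
    - [0,0,-1.25]
    - [0,0,-1.25]
    - [0,0,-1.25]
    - [0,0,-1.25]
  grip: [0,0,0,0,0,0,0,0,0,0,0,0,0,0,0,0,-1,-1,-1,-1]

```text
time_s: 25.18
tcp_pos: [626.6, -53.3, 93.1]
eef_rot: [[-0.988, 0.152, 0.004], [0.152, 0.988, -0.005], [-0.005, -0.005, -1.0]]
wrist_force: [3.1, -9.5, -1.2]
opening: 0.152
grip_force: 60.6
```

```bash
python3 go.py c,86,86,92,108.4; python3 lidz.py
```

```text
t 25.18 tcp [626.6 -53.3  93.1] yaw 171.2 (cham 179.8) open 0.152 grip 60.6 J [-4.7 19.9 -3.5 66.3 -0.3  4. ] F [ 3.1 -9.5 -1.2]
c,86,86,92,108.4 world [625. -53.  92.] delta_pos [ 0.0019 -0.0003  0.0011] rot [-0.0013  0.0069  1.2468]
plane fit (lid) [ 0.  -0.  76.4]
tab 0 None
knob 61 [ 598.1 -221.4  118.5] ((599.15234375, -222.4839630126953), (14.388479232788086, 37.14836502075195), 78.7642822265625)
knob 55 [ 429.7 -195.8  119.6] ((430.2666015625, -197.47596740722656), (13.63729476928711, 37.325096130371094), 11.071065902709961)
```

>>> arm_command:
  delta_pos:
    - [0.001,0,0]
    - [0.001,0,0]
    - [0.001,0,0]
    - [0.001,0,0]
    - [0.001,0,0]
    - [0.001,0,0]
    - [0.001,0,0]
    - [0.001,0,0]
    - [0.001,0,0]
    - [0.001,0,0]
    - [0.001,0,0]
    - [0.001,0,-0.003]
    - [0.001,0,-0.06]
  rotation:
    - [0,0,0.15]
    - [0,0,0.3]
    - [0,0,0.47]
    - [0,0,0.64]
    - [0,0,0.81]
    - [0,0,0.98]
    - [0,0,1.15]
    - [0,0,1.25]
    - [0,0,1.25]
    - [0,0,1.25]
    - [0,0,1.25]
    - [0,0,1.25]
    - [0,0,1.25]
  grip: [-1,-1,-1,-1,-1,-1,-1,-1,-1,0,0,0,0]

```text
time_s: 26.85
tcp_pos: [621.2, -49.7, 147.6]
eef_rot: [[-0.17, 0.985, -0.009], [0.985, 0.17, 0.001], [0.002, -0.009, -1.0]]
wrist_force: [1.5, 0.3, 1.2]
opening: 0.499
grip_force: 0.0
```

```bash
python3 go.py  c,86,-86,150,180 c,86,-86,92,180
```

```text
t 26.85 tcp [621.2 -49.7 147.6] yaw 99.8 (cham 108.4) open 0.499 grip 0.0 J [-4.6 18.9  2.  73.6  0.  75.6] F [1.5 0.3 1.2]
c,86,-86,150,180 world [ 599. -223.  150.] delta_pos [-0.1674 -0.0515 -0.0024] rot [-0.006  -0.0076 -1.2501]
c,86,-86,92,180 world [ 599. -223.   92.] delta_pos [-0.1675 -0.051   0.0556] rot [-0.006  -0.0076 -1.2501]
```

>>> arm_command:
  delta_pos:
    - [-0.165,-0.053,0]
    - [-0.165,-0.053,0]
    - [-0.165,-0.053,0]
    - [-0.165,-0.053,0]
    - [-0.165,-0.053,0]
    - [-0.165,-0.053,0]
    - [-0.165,-0.053,0]
    - [-0.165,-0.053,0]
    - [-0.165,-0.053,0.03]
    - [-0.165,-0.053,0.057]
    - [-0.165,-0.053,0.057]
    - [-0.165,-0.053,0.057]
    - [-0.165,-0.053,0.057]
    - [-0.165,-0.053,0.057]
    - [-0.165,-0.053,0.057]
    - [-0.165,-0.053,0.057]
  rotation:
    - [0,0,-1.25]
    - [0,0,-1.25]
    - [0,0,-1.25]
    - [0,0,-1.25]
    - [0,0,-1.25]
    - [0,0,-1.25]
    - [0,0,-1.25]
    - [0,0,-1.25]
    - [0,0,-1.25]
    - [0,0,-1.25]
    - [0,0,-1.25]
    - [0,0,-1.25]
    - [0,0,-1.25]
    - [0,0,-1.25]
    - [0,0,-1.25]
    - [0,0,-1.25]
  grip: [0,0,0,0,0,0,0,0,0,0,0,0,-1,-1,-1,-1]

```text
time_s: 28.85
tcp_pos: [600.6, -223.5, 96.1]
eef_rot: [[-0.988, 0.151, 0.003], [0.151, 0.988, -0.003], [-0.003, -0.003, -1.0]]
wrist_force: [-0.1, -5.6, 4.1]
opening: 0.15
grip_force: 61.2
```

```bash
python3 go.py c,86,-86,92,108.4; python3 lidz.py
```

```text
t 28.85 tcp [ 600.6 -223.5   96.1] yaw 171.3 (cham 179.9) open 0.150 grip 61.2 J [-20.4  21.2  -1.4  67.3  -0.1 -11.7] F [-0.1 -5.6  4.1]
c,86,-86,92,108.4 world [ 599. -223.   92.] delta_pos [ 0.0017 -0.0002  0.0041] rot [-0.0002  0.0045  1.2479]
plane fit (lid) [ 0.   0.  76.4]
tab 95 [548.2   3.   72.2]
knob 61 [623.6 -52.1 117.6] ((624.842529296875, -52.180442810058594), (14.825557708740234, 37.27666091918945), 9.776154518127441)
knob 54 [453.6 -27.8 120.1] ((454.2053527832031, -27.561603546142578), (14.161886215209961, 36.51200866699219), 81.25064849853516)
```

>>> arm_command:
  delta_pos:
    - [0.001,0,0]
    - [0.001,0,0]
    - [0.001,0,0]
    - [0.001,0,0]
    - [0.001,0,0]
    - [0.001,0,0]
    - [0.001,0,0]
    - [0.001,0,0]
    - [0.001,0,0]
    - [0.001,0,0]
    - [0.001,0,0]
    - [0.001,0,-0.003]
    - [0.001,0,-0.056]
    - [0.001,0,-0.056]
  rotation:
    - [0,0,0.15]
    - [0,0,0.3]
    - [0,0,0.47]
    - [0,0,0.64]
    - [0,0,0.81]
    - [0,0,0.98]
    - [0,0,1.15]
    - [0,0,1.25]
    - [0,0,1.25]
    - [0,0,1.25]
    - [0,0,1.25]
    - [0,0,1.25]
    - [0,0,1.25]
    - [0,0,1.25]
  grip: [-1,-1,-1,-1,-1,-1,-1,-1,-1,0,0,0,0,0]

```text
time_s: 30.65
tcp_pos: [600.8, -222.3, 155.0]
eef_rot: [[-0.17, 0.985, 0.007], [0.986, 0.17, -0.002], [-0.003, 0.006, -1.0]]
wrist_force: [-0.7, 0.9, -0.2]
opening: 0.503
grip_force: 0.0
```

```bash
python3 go.py  c,-86,86,150,180 c,-86,86,92,180
```

```text
t 30.65 tcp [ 600.8 -222.3  155. ] yaw 99.8 (cham 108.4) open 0.503 grip 0.0 J [-20.3  19.9   4.4  74.    0.   59.9] F [-0.7  0.9 -0.2]
c,-86,86,150,180 world [455. -28. 150.] delta_pos [ 0.2166 -0.1111  0.0036] rot [ 0.0035  0.0069 -1.2503]
c,-86,86,92,180 world [455. -28.  92.] delta_pos [ 0.2168 -0.1115  0.0616] rot [ 0.0035  0.0069 -1.2503]
```

>>> arm_command:
  delta_pos:
    - [0.217,-0.111,0]
    - [0.217,-0.111,0]
    - [0.217,-0.111,0]
    - [0.217,-0.111,0]
    - [0.217,-0.111,0]
    - [0.217,-0.111,0]
    - [0.217,-0.111,0]
    - [0.217,-0.111,0]
    - [0.217,-0.111,0.03]
    - [0.217,-0.111,0.059]
    - [0.217,-0.111,0.059]
    - [0.217,-0.111,0.059]
    - [0.217,-0.111,0.059]
    - [0.217,-0.111,0.059]
    - [0.217,-0.111,0.059]
    - [0.217,-0.111,0.059]
  rotation:
    - [0,0,-1.25]
    - [0,0,-1.25]
    - [0,0,-1.25]
    - [0,0,-1.25]
    - [0,0,-1.25]
    - [0,0,-1.25]
    - [0,0,-1.25]
    - [0,0,-1.25]
    - [0,0,-1.25]
    - [0,0,-1.25]
    - [0,0,-1.25]
    - [0,0,-1.25]
    - [0,0,-1.25]
    - [0,0,-1.25]
    - [0,0,-1.25]
    - [0,0,-1.25]
  grip: [0,0,0,0,0,0,0,0,0,0,0,0,-1,-1,-1,-1]

```text
time_s: 32.65
tcp_pos: [453.2, -28.0, 92.7]
eef_rot: [[-0.988, 0.151, 0.002], [0.151, 0.988, -0.003], [-0.002, -0.003, -1.0]]
wrist_force: [-1.5, -6.0, 4.6]
opening: 0.157
grip_force: 60.0
```

```bash
python3 go.py c,-86,86,92,108.4; python3 lidz.py
```

```text
t 32.65 tcp [453.2 -28.   92.7] yaw 171.3 (cham 179.9) open 0.157 grip 60.0 J [ -3.4   1.7 -25.8  62.3  -0.2   5.3] F [-1.5 -6.   4.6]
c,-86,86,92,108.4 world [455. -28.  92.] delta_pos [-0.0013  0.0006  0.0007] rot [-0.0009  0.0038  1.2478]
plane fit (lid) [ 0.  -0.  77.1]
tab 2 [618.4 -29.5  80. ]
knob 61 [623.6 -52.1 118. ] ((624.2984619140625, -52.41365432739258), (14.458514213562012, 37.83697509765625), 12.121213912963867)
knob 62 [ 599.1 -221.2  118.9] ((599.7125244140625, -221.73158264160156), (15.140344619750977, 37.427181243896484), 8.655848503112793)
knob 55 [ 429.6 -195.7  120. ] ((430.2362365722656, -197.47677612304688), (13.648388862609863, 37.979713439941406), 10.90351390838623)
```

>>> arm_command:
  delta_pos:
    - [0,0,0]
    - [0,0,0]
    - [0,0,0]
    - [0,0,0]
    - [0,0,0]
    - [0,0,0]
    - [0,0,0]
    - [0,0,0]
    - [0,0,0]
    - [0,0,0]
    - [0,0,0]
    - [0,0,0]
  rotation:
    - [0,0,0.15]
    - [0,0,0.3]
    - [0,0,0.47]
    - [0,0,0.64]
    - [0,0,0.81]
    - [0,0,0.98]
    - [0,0,1.15]
    - [0,0,1.26]
    - [0,0,1.26]
    - [0,0,1.26]
    - [0,0,1.26]
    - [0,0,1.26]
  grip: [-1,-1,-1,-1,-1,-1,-1,-1,-1,-1,-1,-1]

```text
time_s: 34.2
tcp_pos: [453.6, -27.8, 92.7]
eef_rot: [[-0.161, 0.987, 0.003], [0.987, 0.161, -0.003], [-0.003, 0.002, -1.0]]
wrist_force: [-0.5, -5.5, 6.0]
opening: 0.154
grip_force: 60.2
```

```bash
python3 go.py c,-86,86,92,108.4; python3 lidz.py
```

```text
t 34.20 tcp [453.6 -27.8  92.7] yaw 99.3 (cham 107.9) open 0.154 grip 60.2 J [ -3.4   1.7 -25.8  62.3  -0.1  77.3] F [-0.5 -5.5  6. ]
c,-86,86,92,108.4 world [455. -28.  92.] delta_pos [0.0001 0.0011 0.0007] rot [ 0.0022  0.003  -0.0096]
plane fit (lid) [ 0.  -0.  76.9]
tab 2 [618.5 -29.5  79.5]
knob 61 [623.4 -52.1 117.9] ((625.0121459960938, -52.32968521118164), (14.251646041870117, 37.28416061401367), 8.076655387878418)
knob 63 [ 599.2 -220.9  118.2] ((599.900390625, -222.12171936035156), (14.056731224060059, 38.05951690673828), 8.996759414672852)
knob 55 [ 429.7 -195.8  119.5] ((430.30206298828125, -197.55718994140625), (13.656462669372559, 37.67046356201172), 11.306975364685059)
```

View pics/lid2.png

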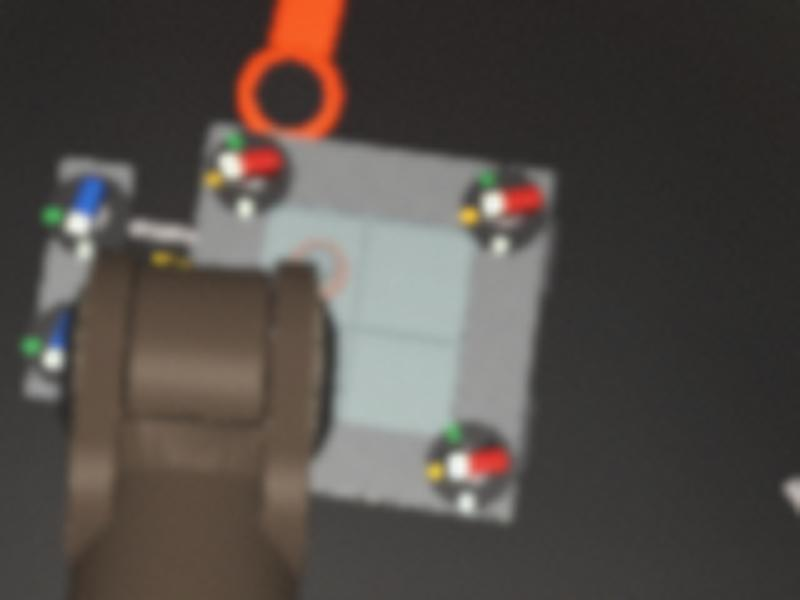

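Knobs 1, 2 and 3 point at about 1.22–1.25 rad, and knob 4 is still gripped and was turned to 1.25. Second pass, crisscross: 4, 2, 1, 3.

>>> arm_command:
  delta_pos:
    - [0,0,0]
    - [0,0,0]
    - [0,0,0]
    - [0,0,0]
    - [0,0,0]
    - [0,0,0]
    - [0,0,0]
    - [0,0,0]
    - [0,0,0]
    - [0,0,0]
    - [0,0,0]
    - [0,0,0]
    - [0,0,-0.003]
    - [0,0,-0.06]
    - [0,0,-0.06]
  rotation:
    - [0,0,0.15]
    - [0,0,0.3]
    - [0,0,0.47]
    - [0,0,0.64]
    - [0,0,0.81]
    - [0,0,0.98]
    - [0,0,1.15]
    - [0,0,1.26]
    - [0,0,1.26]
    - [0,0,1.26]
    - [0,0,1.26]
    - [0,0,1.26]
    - [0,0,1.26]
    - [0,0,1.26]
    - [0,0,1.26]
  grip: [-1,-1,-1,-1,-1,-1,-1,-1,-1,-1,0,0,0,0,0]

```text
time_s: 36.12
tcp_pos: [454.9, -26.7, 155.2]
eef_rot: [[0.891, 0.454, 0.007], [0.454, -0.891, -0.0], [0.006, 0.003, -1.0]]
wrist_force: [-0.8, -0.1, -0.5]
opening: 0.501
grip_force: 0.0
```

```bash
python3 go.py  c,86,-86,150,108.4 c,86,-86,92,108.4
```

```text
t 36.12 tcp [454.9 -26.7 155.2] yaw 27.0 (cham 35.6) open 0.501 grip 0.0 J [ -3.4   0.1 -19.5  70.1   0.  149.6] F [-0.8 -0.1 -0.5]
c,86,-86,150,108.4 world [ 599. -223.  150.] delta_pos [0.0391 0.2407 0.0061] rot [ 0.0064 -0.0031 -1.2705]
c,86,-86,92,108.4 world [ 599. -223.   92.] delta_pos [0.0387 0.2405 0.0641] rot [ 0.0064 -0.0031 -1.2705]
```

>>> arm_command:
  delta_pos:
    - [0.039,0.241,0.003]
    - [0.039,0.241,0.003]
    - [0.039,0.241,0.003]
    - [0.039,0.241,0.003]
    - [0.039,0.241,0.003]
    - [0.039,0.241,0.003]
    - [0.039,0.241,0.003]
    - [0.039,0.241,0.003]
    - [0.039,0.241,0.035]
    - [0.039,0.241,0.061]
    - [0.039,0.241,0.061]
    - [0.039,0.241,0.061]
    - [0.039,0.241,0.061]
    - [0.039,0.241,0.061]
    - [0.039,0.241,0.061]
    - [0.039,0.241,0.061]
  rotation:
    - [0,0,-1.27]
    - [0,0,-1.27]
    - [0,0,-1.27]
    - [0,0,-1.27]
    - [0,0,-1.27]
    - [0,0,-1.27]
    - [0,0,-1.27]
    - [0,0,-1.27]
    - [0,0,-1.27]
    - [0,0,-1.27]
    - [0,0,-1.27]
    - [0,0,-1.27]
    - [0,0,-1.27]
    - [0,0,-1.27]
    - [0,0,-1.27]
    - [0,0,-1.27]
  grip: [0,0,0,0,0,0,0,0,0,0,0,0,-1,-1,-1,-1]

```text
time_s: 38.12
tcp_pos: [598.6, -223.9, 92.0]
eef_rot: [[-0.169, 0.986, 0.005], [0.986, 0.169, -0.0], [-0.001, 0.004, -1.0]]
wrist_force: [5.0, 1.0, 2.9]
opening: 0.154
grip_force: 62.4
```

```bash
python3 go.py; python3 lidz.py
```

```text
t 38.12 tcp [ 598.6 -223.9   92. ] yaw 99.8 (cham 108.4) open 0.154 grip 62.4 J [-20.5  21.   -2.1  66.6   0.1  59.7] F [5.  1.  2.9]
plane fit (lid) [ 0.   0.  76.4]
tab 93 [548.4   3.1  72.2]
knob 61 [623.6 -52.1 118.4] ((624.4680786132812, -52.47573471069336), (14.03703498840332, 37.81050491333008), 11.20899772644043)
knob 54 [455.  -27.9 120.1] ((455.17645263671875, -27.93133544921875), (37.22904968261719, 13.992670059204102), 29.515546798706055)
```

>>> arm_command:
  delta_pos:
    - [0,0,0]
    - [0,0,0]
    - [0,0,0]
    - [0,0,0]
    - [0,0,0]
    - [0,0,0]
    - [0,0,0]
    - [0,0,0]
    - [0,0,0]
    - [0,0,0]
    - [0,0,0]
    - [0,0,0]
    - [0,0,-0.003]
    - [0,0,-0.06]
    - [0,0,-0.06]
  rotation:
    - [0,0,0.15]
    - [0,0,0.3]
    - [0,0,0.47]
    - [0,0,0.64]
    - [0,0,0.81]
    - [0,0,0.98]
    - [0,0,1.15]
    - [0,0,1.27]
    - [0,0,1.27]
    - [0,0,1.27]
    - [0,0,1.27]
    - [0,0,1.27]
    - [0,0,1.27]
    - [0,0,1.27]
    - [0,0,1.27]
  grip: [-1,-1,-1,-1,-1,-1,-1,-1,-1,-1,0,0,0,0,0]

```text
time_s: 40.05
tcp_pos: [598.6, -224.8, 155.1]
eef_rot: [[0.891, 0.454, 0.007], [0.454, -0.891, -0.003], [0.005, 0.006, -1.0]]
wrist_force: [0.6, 0.7, 0.1]
opening: 0.5
grip_force: 0.0
```

```bash
python3 go.py  c,-86,-86,150,108.4 c,-86,-86,92,108.4
```

```text
t 40.05 tcp [ 598.6 -224.8  155.1] yaw 27.0 (cham 35.6) open 0.500 grip 0.0 J [-20.6  19.8   4.2  74.   -0.  132.4] F [0.6 0.7 0.1]
c,-86,-86,150,108.4 world [ 429. -198.  150.] delta_pos [-0.1389 -0.1012  0.0039] rot [ 0.0079 -0.0006 -1.271 ]
c,-86,-86,92,108.4 world [ 429. -198.   92.] delta_pos [-0.1392 -0.1015  0.0619] rot [ 0.0079 -0.0006 -1.271 ]
```

>>> arm_command:
  delta_pos:
    - [-0.139,-0.101,0.003]
    - [-0.139,-0.101,0.003]
    - [-0.139,-0.101,0.003]
    - [-0.139,-0.101,0.003]
    - [-0.139,-0.101,0.003]
    - [-0.139,-0.101,0.003]
    - [-0.139,-0.101,0.003]
    - [-0.139,-0.101,0.003]
    - [-0.139,-0.101,0.035]
    - [-0.139,-0.101,0.06]
    - [-0.139,-0.101,0.06]
    - [-0.139,-0.101,0.06]
    - [-0.139,-0.101,0.06]
    - [-0.139,-0.101,0.06]
    - [-0.139,-0.101,0.06]
    - [-0.139,-0.101,0.06]
  rotation:
    - [0,0,-1.27]
    - [0,0,-1.27]
    - [0,0,-1.27]
    - [0,0,-1.27]
    - [0,0,-1.27]
    - [0,0,-1.27]
    - [0,0,-1.27]
    - [0,0,-1.27]
    - [0,0,-1.27]
    - [0,0,-1.27]
    - [0,0,-1.27]
    - [0,0,-1.27]
    - [0,0,-1.27]
    - [0,0,-1.27]
    - [0,0,-1.27]
    - [0,0,-1.27]
  grip: [0,0,0,0,0,0,0,0,0,0,0,0,-1,-1,-1,-1]

```text
time_s: 42.05
tcp_pos: [428.2, -197.1, 91.6]
eef_rot: [[-0.169, 0.986, 0.003], [0.986, 0.169, -0.001], [-0.001, 0.003, -1.0]]
wrist_force: [2.8, 1.3, 5.9]
opening: 0.149
grip_force: 61.5
```

```bash
python3 go.py; python3 lidz.py
```

```text
t 42.05 tcp [ 428.2 -197.1   91.6] yaw 99.7 (cham 108.3) open 0.149 grip 61.5 J [-24.7   3.6 -24.   62.2   0.   55.5] F [2.8 1.3 5.9]
plane fit (lid) [ 0.   0.  76.8]
tab 94 [548.2   3.   72.4]
knob 61 [623.7 -52.5 118.2] ((624.7728271484375, -52.43838119506836), (13.488799095153809, 37.81959915161133), 9.445258140563965)
knob 64 [ 599.6 -221.3  118.2] ((599.9657592773438, -222.4755096435547), (37.85190963745117, 14.305824279785156), 27.80927276611328)
knob 54 [455.  -27.9 119.7] ((455.43603515625, -27.87540054321289), (37.41566848754883, 14.113069534301758), 29.72644805908203)
```

Knobs 4 and 2 are at their stops. Knob 1 next.

>>> arm_command:
  delta_pos:
    - [0,0,0]
    - [0,0,0]
    - [0,0,0]
    - [0,0,0]
    - [0,0,0]
    - [0,0,0]
    - [0,0,0]
    - [0,0,0]
    - [0,0,0]
    - [0,0,0]
    - [0,0,0]
    - [0,0,0]
    - [0,0,-0.003]
    - [0,0,-0.06]
    - [0,0,-0.06]
  rotation:
    - [0,0,0.15]
    - [0,0,0.3]
    - [0,0,0.47]
    - [0,0,0.64]
    - [0,0,0.81]
    - [0,0,0.98]
    - [0,0,1.15]
    - [0,0,1.27]
    - [0,0,1.27]
    - [0,0,1.27]
    - [0,0,1.27]
    - [0,0,1.27]
    - [0,0,1.27]
    - [0,0,1.27]
    - [0,0,1.27]
  grip: [-1,-1,-1,-1,-1,-1,-1,-1,-1,-1,0,0,0,0,0]

```text
time_s: 43.98
tcp_pos: [428.9, -197.8, 154.3]
eef_rot: [[0.891, 0.453, 0.006], [0.453, -0.891, -0.003], [0.004, 0.005, -1.0]]
wrist_force: [-0.4, 1.0, -1.5]
opening: 0.499
grip_force: 0.0
```

```bash
python3 go.py  c,86,86,150,108.4 c,86,86,92,108.4
```

```text
t 43.98 tcp [ 428.9 -197.8  154.3] yaw 27.0 (cham 35.6) open 0.499 grip 0.0 J [-24.8   1.9 -17.8  70.   -0.  128.3] F [-0.4  1.  -1.5]
c,86,86,150,108.4 world [625. -53. 150.] delta_pos [ 0.2401 -0.04    0.005 ] rot [ 0.007  -0.0001 -1.2712]
c,86,86,92,108.4 world [625. -53.  92.] delta_pos [ 0.2398 -0.0403  0.063 ] rot [ 0.007  -0.0001 -1.2712]
```

>>> arm_command:
  delta_pos:
    - [0.24,-0.04,0.003]
    - [0.24,-0.04,0.003]
    - [0.24,-0.04,0.003]
    - [0.24,-0.04,0.003]
    - [0.24,-0.04,0.003]
    - [0.24,-0.04,0.003]
    - [0.24,-0.04,0.003]
    - [0.24,-0.04,0.003]
    - [0.24,-0.04,0.035]
    - [0.24,-0.04,0.06]
    - [0.24,-0.04,0.06]
    - [0.24,-0.04,0.06]
    - [0.24,-0.04,0.06]
    - [0.24,-0.04,0.06]
    - [0.24,-0.04,0.06]
    - [0.24,-0.04,0.06]
  rotation:
    - [0,0,-1.27]
    - [0,0,-1.27]
    - [0,0,-1.27]
    - [0,0,-1.27]
    - [0,0,-1.27]
    - [0,0,-1.27]
    - [0,0,-1.27]
    - [0,0,-1.27]
    - [0,0,-1.27]
    - [0,0,-1.27]
    - [0,0,-1.27]
    - [0,0,-1.27]
    - [0,0,-1.27]
    - [0,0,-1.27]
    - [0,0,-1.27]
    - [0,0,-1.27]
  grip: [0,0,0,0,0,0,0,0,0,0,0,0,-1,-1,-1,-1]

```text
time_s: 45.98
tcp_pos: [623.6, -52.4, 91.7]
eef_rot: [[-0.169, 0.986, 0.002], [0.986, 0.169, -0.0], [-0.001, 0.002, -1.0]]
wrist_force: [0.4, -0.1, 5.7]
opening: 0.152
grip_force: 60.7
```

>>> arm_command:
  delta_pos:
    - [0,0,0]
    - [0,0,0]
    - [0,0,0]
    - [0,0,0]
    - [0,0,0]
    - [0,0,0]
    - [0,0,0]
    - [0,0,0]
    - [0,0,0]
    - [0,0,0]
    - [0,0,0]
    - [0,0,0]
    - [0,0,-0.003]
    - [0,0,-0.06]
    - [0,0,-0.06]
  rotation:
    - [0,0,0.15]
    - [0,0,0.3]
    - [0,0,0.47]
    - [0,0,0.64]
    - [0,0,0.81]
    - [0,0,0.98]
    - [0,0,1.15]
    - [0,0,1.27]
    - [0,0,1.27]
    - [0,0,1.27]
    - [0,0,1.27]
    - [0,0,1.27]
    - [0,0,1.27]
    - [0,0,1.27]
    - [0,0,1.27]
  grip: [-1,-1,-1,-1,-1,-1,-1,-1,-1,-1,0,0,0,0,0]

```text
time_s: 47.85
tcp_pos: [624.8, -52.5, 155.0]
eef_rot: [[0.891, 0.454, 0.007], [0.454, -0.891, -0.001], [0.006, 0.004, -1.0]]
wrist_force: [1.1, 0.1, -0.5]
opening: 0.498
grip_force: 0.0
```

```bash
python3 go.py  c,45,190,150,180 c,45,190,74,180; python3 lidz.py
```

```text
t 47.85 tcp [624.8 -52.5 155. ] yaw 27.0 (cham 35.6) open 0.498 grip 0.0 J [ -4.8  18.5   2.3  73.5   0.  148.2] F [ 1.1  0.1 -0.5]
c,45,190,150,180 world [600.  56. 150.] delta_pos [ 0.0267 -0.1078  0.0048] rot [ 0.0092  0.0022 -2.5204]
c,45,190,74,180 world [600.  56.  74.] delta_pos [ 0.0262 -0.108   0.0808] rot [ 0.0092  0.0022 -2.5204]
plane fit (lid) [ 0.  -0.  76.5]
tab 0 None
knob 60 [ 599.7 -221.4  118.8] ((600.2354125976562, -222.3785400390625), (38.43360137939453, 14.928182601928711), 31.33069610595703)
knob 61 [ 430.  -196.8  118.4] ((430.26763916015625, -197.7285614013672), (37.126182556152344, 14.231801986694336), 28.185394287109375)
```

>>> arm_command:
  delta_pos:
    - [0.026,-0.108,0]
    - [0.026,-0.108,0]
    - [0.026,-0.108,0]
    - [0.026,-0.108,0]
    - [0.026,-0.108,0]
    - [0.026,-0.108,0]
    - [0.026,-0.108,0]
    - [0.026,-0.108,0]
    - [0.026,-0.108,0]
    - [0.026,-0.108,0]
    - [0.026,-0.108,0]
    - [0.026,-0.108,0]
    - [0.026,-0.108,0]
    - [0.026,-0.108,0]
    - [0.026,-0.108,0]
    - [0.026,-0.108,0.05]
    - [0.026,-0.108,0.08]
    - [0.026,-0.108,0.08]
    - [0.026,-0.108,0.08]
  rotation:
    - [0,0,-2.52]
    - [0,0,-2.52]
    - [0,0,-2.52]
    - [0,0,-2.52]
    - [0,0,-2.52]
    - [0,0,-2.52]
    - [0,0,-2.52]
    - [0,0,-2.52]
    - [0,0,-2.52]
    - [0,0,-2.52]
    - [0,0,-2.52]
    - [0,0,-2.52]
    - [0,0,-2.52]
    - [0,0,-2.52]
    - [0,0,-2.52]
    - [0,0,-2.52]
    - [0,0,-2.52]
    - [0,0,-2.52]
    - [0,0,-2.52]
  grip: [0,0,0,0,0,0,0,0,0,0,0,0,0,0,0,0,0,0,0]

```text
time_s: 50.28
tcp_pos: [597.4, 55.7, 71.3]
eef_rot: [[-0.989, 0.151, 0.001], [0.151, 0.989, 0.0], [-0.001, 0.0, -1.0]]
wrist_force: [0.7, -0.2, 0.0]
opening: 0.501
grip_force: 0.0
```

```bash
python3 go.py  c,45,190,74,180; python3 lidz.py
```

```text
t 50.27 tcp [597.4  55.7  71.3] yaw 171.3 (cham 179.9) open 0.501 grip 0.0 J [ 5.3 17.7 -9.4 62.8  0.  14. ] F [ 0.7 -0.2  0. ]
c,45,190,74,180 world [600.  56.  74.] delta_pos [-0.0023  0.0002 -0.0027] rot [ 0.0002  0.0009 -0.0013]
plane fit (lid) [ 0.  -0.  77.1]
tab 23 [559.7  -7.5  74.8]
knob 57 [623.8 -52.7 118.8] ((625.0940551757812, -52.72626495361328), (38.65185546875, 14.132304191589355), 27.309364318847656)
knob 62 [ 599.8 -221.2  118.4] ((600.1480102539062, -222.72776794433594), (37.99042510986328, 14.534000396728516), 27.33253288269043)
knob 54 [455.  -27.9 120.1] ((455.15130615234375, -28.063915252685547), (37.089256286621094, 14.177252769470215), 29.848295211791992)
knob 61 [ 429.9 -196.9  118.1] ((430.32818603515625, -197.90359497070312), (37.126609802246094, 14.365797996520996), 28.711315155029297)
```

View pics/lid2.png

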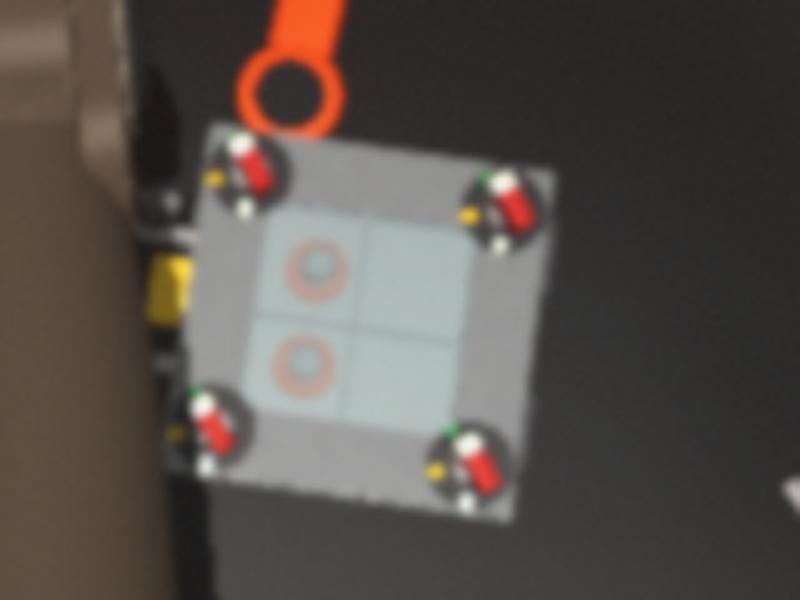

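All four pointers are on green (2.48–2.51 rad), the lid is flat and both heads are upright. Vent knob 2 next.

>>> arm_command:
  delta_pos:
    - [-0.002,0,-0.002]
    - [-0.002,0,-0.002]
    - [-0.002,0,-0.002]
    - [-0.002,0,-0.002]
    - [-0.002,0,-0.002]
    - [-0.002,0,-0.002]
    - [-0.002,0,-0.002]
    - [-0.002,0,-0.002]
    - [-0.002,0,-0.002]
    - [-0.002,0,-0.002]
    - [-0.002,0,-0.002]
    - [-0.002,0,-0.002]
    - [-0.002,0,-0.002]
    - [-0.002,0,-0.002]
    - [-0.002,0,-0.002]
    - [-0.002,0,-0.002]
    - [-0.002,0,-0.005]
    - [-0.002,0,-0.06]
    - [-0.002,0,-0.06]
  rotation:
    - [0,0,0]
    - [0,0,0]
    - [0,0,0]
    - [0,0,0]
    - [0,0,0.15]
    - [0,0,0.3]
    - [0,0,0.47]
    - [0,0,0.64]
    - [0,0,0.81]
    - [0,0,0.98]
    - [0,0,1.15]
    - [0,0,1.32]
    - [0,0,1.42]
    - [0,0,1.42]
    - [0,0,1.42]
    - [0,0,1.42]
    - [0,0,1.42]
    - [0,0,1.42]
    - [0,0,1.42]
  grip: [-1,-1,-1,-1,-1,-1,-1,-1,-1,-1,-1,-1,-1,-1,0,0,0,0,0]

```text
time_s: 52.7
tcp_pos: [601.4, 55.7, 134.9]
eef_rot: [[-0.0, 1.0, 0.007], [1.0, 0.0, 0.001], [0.001, 0.007, -1.0]]
wrist_force: [0.4, -0.1, 0.1]
opening: 0.5
grip_force: 0.0
```

```bash
python3 go.py  c,-45,190,135,180 c,-45,190,74,180
```

```text
t 52.70 tcp [601.4  55.7 134.9] yaw 90.0 (cham 98.6) open 0.500 grip 0.0 J [ 5.3 16.2 -3.2 70.1  0.  95.3] F [ 0.4 -0.1  0.1]
c,-45,190,135,180 world [511.  69. 135.] delta_pos [ 0.0134 -0.0907 -0.0008] rot [ 0.0068  0.0046 -1.4206]
c,-45,190,74,180 world [511.  69.  74.] delta_pos [ 0.0133 -0.0912  0.0602] rot [ 0.0068  0.0046 -1.4206]
```

>>> arm_command:
  delta_pos:
    - [0.013,-0.091,-0.01]
    - [0.013,-0.091,-0.01]
    - [0.013,-0.091,-0.01]
    - [0.013,-0.091,-0.01]
    - [0.013,-0.091,-0.01]
    - [0.013,-0.091,-0.01]
    - [0.013,-0.091,-0.01]
    - [0.013,-0.091,-0.01]
    - [0.013,-0.091,-0.01]
    - [0.013,-0.091,0.03]
    - [0.013,-0.091,0.06]
    - [0.013,-0.091,0.06]
    - [0.013,-0.091,0.06]
    - [0.013,-0.091,0.06]
    - [0.013,-0.091,0.06]
    - [0.013,-0.091,0.06]
    - [0.013,-0.091,0.06]
  rotation:
    - [0,0,-1.42]
    - [0,0,-1.42]
    - [0,0,-1.42]
    - [0,0,-1.42]
    - [0,0,-1.42]
    - [0,0,-1.42]
    - [0,0,-1.42]
    - [0,0,-1.42]
    - [0,0,-1.42]
    - [0,0,-1.42]
    - [0,0,-1.42]
    - [0,0,-1.42]
    - [0,0,-1.42]
    - [0,0,-1.42]
    - [0,0,-1.42]
    - [0,0,-1.42]
    - [0,0,-1.42]
  grip: [0,0,0,0,0,0,0,0,0,0,0,0,0,-1,-1,-1,-1]

```text
time_s: 54.82
tcp_pos: [508.9, 68.7, 71.8]
eef_rot: [[-0.989, 0.15, 0.003], [0.15, 0.989, 0.001], [-0.003, 0.001, -1.0]]
wrist_force: [-1.1, 0.7, 5.8]
opening: 0.152
grip_force: 60.3
```

>>> arm_command:
  delta_pos:
    - [0,0,0]
    - [0,0,0]
    - [0,0,0]
    - [0,0,0]
    - [0,0,0]
    - [0,0,0]
    - [0,0,0]
    - [0,0,0]
    - [0,0,0]
    - [0,0,0]
    - [0,0,0]
    - [0,0,0]
    - [0,0,0]
    - [0,0,-0.003]
    - [0,0,-0.06]
    - [0,0,-0.12]
    - [0,0,-0.18]
    - [0,0,-0.24]
  rotation:
    - [0,0,0.15]
    - [0,0,0.3]
    - [0,0,0.47]
    - [0,0,0.64]
    - [0,0,0.81]
    - [0,0,0.98]
    - [0,0,1.15]
    - [0,0,1.32]
    - [0,0,1.42]
    - [0,0,1.42]
    - [0,0,1.42]
    - [0,0,1.42]
    - [0,0,1.42]
    - [0,0,1.42]
    - [0,0,1.42]
    - [0,0,1.42]
    - [0,0,1.42]
    - [0,0,1.42]
  grip: [-1,-1,-1,-1,-1,-1,-1,-1,-1,-1,0,0,0,0,0,0,0,0]

```text
time_s: 57.08
tcp_pos: [507.5, 68.3, 312.6]
eef_rot: [[0.0, 1.0, 0.001], [1.0, -0.0, 0.0], [0.0, 0.001, -1.0]]
wrist_force: [1.0, 0.1, 0.3]
opening: 0.501
grip_force: 0.0
```

```bash
python3 go.py  c,-300,0,300,90; python3 lidz.py; python3 - <<'E'
from h import *
s=robot.snapshot("scene"); save(s,"fin",(200,130,440,290),3.3)
E
```

```text
t 57.08 tcp [507.5  68.3 312.6] yaw 90.0 (cham 98.6) open 0.501 grip 0.0 J [ 7.7  6.6  7.3 90.6  0.  97.7] F [1.  0.1 0.3]
c,-300,0,300,90 world [230. -81. 300.] delta_pos [-0.149  -0.2773  0.0124] rot [ 0.0006 -0.0001  0.15  ]
plane fit (lid) [ 0.  0. 77.]
tab 86 [549.1   1.8  74.7]
knob 56 [624.3 -52.6 118.4] ((625.5362548828125, -52.780235290527344), (38.19340515136719, 14.480945587158203), 28.068485260009766)
knob 65 [ 599.5 -221.3  117.9] ((600.361572265625, -222.67498779296875), (37.656978607177734, 15.276057243347168), 28.260618209838867)
knob 53 [455.1 -27.8 120.1] ((455.3075866699219, -27.97589874267578), (37.03064727783203, 14.236968994140625), 29.757781982421875)
knob 60 [ 429.9 -196.7  118.6] ((430.37548828125, -197.4723358154297), (37.17532730102539, 14.013818740844727), 30.54426383972168)
```

View pics/fin.png

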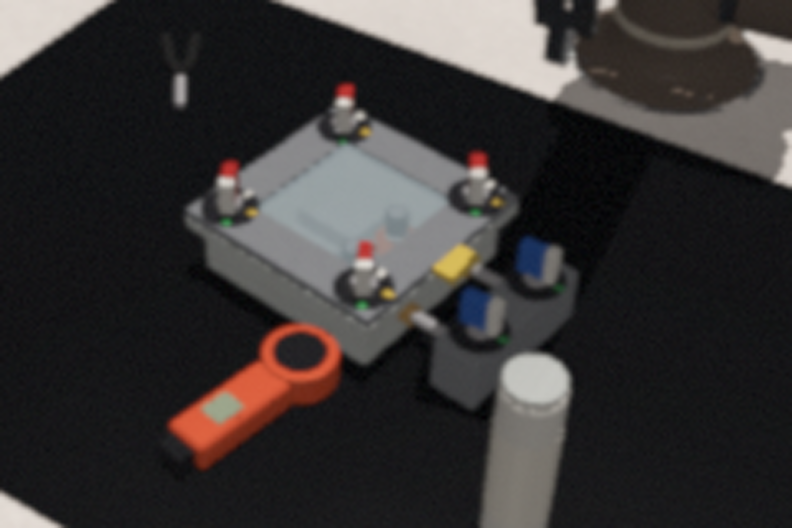

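All is in place and both vent pointers seem to be at the green marks, near (560,285) and (500,335). I'll move the arm clear and measure the vent angles before handing in.

>>> arm_command:
  delta_pos:
    - [-0.02,-0.2,0]
    - [-0.02,-0.2,0]
    - [-0.02,-0.2,0]
    - [-0.02,-0.2,0]
    - [-0.02,-0.2,0]
    - [-0.02,-0.2,0]
  rotation:
    - [0,0,0]
    - [0,0,0]
    - [0,0,0]
    - [0,0,0]
    - [0,0,0]
    - [0,0,0]
  grip: [0,0,0,0,0,0]

```text
time_s: 57.92
tcp_pos: [309.1, 48.5, 310.1]
eef_rot: [[0.0, 1.0, 0.0], [1.0, -0.0, -0.0], [-0.0, 0.0, -1.0]]
wrist_force: [-0.2, 0.4, -0.6]
opening: 0.498
grip_force: 0.0
```

```bash
sed -e 's/W\[...,1\]+127)<150/W[...,1]-63)<45/' -e 's/W\[...,2\]>100/W[...,2]>85/' lidz.py > v.py; python3 v.py; python3 go.py
```

```text
plane fit (lid) [-0.  -0.  65.6]
tab 91 [547.8   3.3  71.9]
knob 56 [598.   55.6 100.5] ((598.96826171875, 55.71669006347656), (12.23567008972168, 36.22779083251953), 1.2311334609985352)
knob 52 [509.6  68.5 100.2] ((509.7084045410156, 67.66304779052734), (12.13266372680664, 35.71719741821289), 2.1735217571258545)
t 57.98 tcp [309.1  48.5 309.9] yaw 90.0 (cham 98.6) open 0.498 grip 0.0 J [  8.9 -14.7 -12.6  92.1  -0.   98.9] F [-0.7 -0.3 -0.2]
```

```bash
python3 -c "
from workcell import robot
print(robot.sign_off())"
```

```text
the job is handed in; nothing more can be done
None
```

The job is handed in at about 58 s: both sensor heads stand upright in their own bays, the lid is shut, all four lid knobs read about 2.5 rad after a two-pass crisscross, both vent knobs read about 1.4 rad, and the arm is clear; no verdict came back.

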